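# Push the honey jar through the sprung flaps of the jar keeper

## Task

Put the honey jar with the red lid away in the clear jar keeper: stand it in the open entry in front of the blue flaps, push it along the floor through the sprung flaps and gently on until you feel the sprung pad at the far end give a few millimetres, without driving the pad to the end of its travel. Then take the fingers out so that both flaps swing fully shut behind the jar. Keep the jar upright, and leave the salt shaker and the jam jar alone.

Things in the scene. Friction and masses are not known exactly. Their poses are not given: they have to be found in the camera images.
- honey_center (a point): Centre (half-way up, 43 mm above its underside) of the honey jar: glass jar with a red lid, about 58 x 62 mm across, 86 mm tall, 0.28 to 0.47 kg, standing upright and loose on the table. z is up.
- keeper: Jar keeper, fixed to the table: straight clear-walled lane, steel floor 4 mm thick. Origin on the table under the middle of the gate; x is the pushing direction (into the lane), y left, z up. Open entry from x = -90 mm to the gate at x = 0. Behind it the lane is 80 mm wide, from x = 58 mm on 68 mm wide between white guide bars with slanted lead-ins. The jar slides with 2 to 4 N of friction.
- entry (a point): Where the jar's underside stands in the entry, on the keeper's floor 4 mm above the table, 42 mm before the gate. The entry is open above and at its outer end; two steel rails, 26 mm above the table, stand 80 mm apart at the mouth and taper to 70 mm at the gate. Axes as the keeper's.
- slot (a point): A point in the top slot, 60 mm behind the gate, 102 mm above the table. From gate to rear, clear lips (98 to 102 mm high) cover the lane's sides and leave this slot, 42 mm wide, along the middle: the jar cannot enter from above, but closed fingers can follow behind it, pushing it 30 to 50 mm above the table. Axes as the keeper's.
- lane (a point): Point on the lane's floor 112 mm behind the gate: the nearest place where the face of the end stop's sprung black pad (46 mm wide, 14 to 58 mm above the table) may be. The stop is clamped differently each time: the pad's face at rest lies 0 to 20 mm further along x than this point. That is not measured; find it by feel.
- flap_left (a joint): Angle (rad) of the gate's left (+y) blue flap: 0 = shut, 1.5 = fully swung inward (+x). Each flap is 37 mm long, 12 to 84 mm above the table, hinged on a vertical axis at the lane's side (y = 37.5 mm); it opens only inward and springs shut by itself (0.8 N at its free edge shut, 2.4 N wide open). To shut it needs the first 40 mm behind the gate clear.
- flap_right (a joint): The same for the right (-y) flap, hinged at y = -37.5 mm.
- pad (a joint): How far (m) the sprung pad of the end stop is pressed in: 0 at rest, 0.010 at the end of its travel. It begins to give at 2 N and takes 2 N more for each further millimetre (12 N at 5 mm, 22 N at the end).
- salt_center (a point): Centre (45 mm up) of the salt shaker, a bystander: grey and white, 44 mm across, 90 mm tall, loose.
- jam_center (a point): Centre (50 mm up) of the jam jar, a bystander: glass with a pale lid, 62 mm across, 99 mm tall, loose, behind the keeper.

How it is judged:
By the outcome, as a careful person would: the job done as asked, in the order asked, and still so for the second after the job is handed in, with the robot touching nothing.
It also fails if it takes over 69 s, if anything falls off the work surface, if the arm or the gripper's body presses on something with over 40 N, if the wrist force passes 120 N, or if a joint passes its speed limit or range.

## Robot

A 6-joint arm with a two-finger parallel gripper is mounted at the origin on a cart in front of the work surface, level with it; the furniture and walls round the work are solid. World frame = base frame: x ahead of the robot, y to its left, z up, the work surface at z = 0. Lengths are in mm, angles in degrees, forces in N, time in s.
With the tool pointing down it reaches from about 350 to 850 mm from the base axis. Payload 8.1 kg.
Tool frame: the origin (TCP) lies at the very end of the fingers, on their centre line; the grasp point (between the pads) lies 19 mm behind it (arm.pinch_z is the distance from the TCP to the grasp point, in mm); y points along the fingers, z is the direction in which the jaws open and shut, and the axes are right-handed (so a half turn about y gives the same grasp; the last joint's range is limited). The gripper opens to 93 mm and grips with 3 to 60 N. Pads are 15 mm wide; open, the fingers measure 128 mm over their backs; the gripper's body (75 mm by 188 mm) begins 65 mm behind the grasp point.
Start: joints at [71.597, 7.471, 85.268, -0, 87.261, -4.893], TCP at [140.15, 583.406, 218.635] pointing down, gripper open.
Joint ranges: [-169.43, 169.43], [-51.17, 129.36], [1.28, 143.12], [-76.62, 256.62], [0, 156.53], [-152.29, 152.29]. Speed limits (degrees/s): [136.94, 136.94, 159.86, 180, 180, 180].

## Interface

Orientations are given as a 3x3 rotation matrix whose columns are the frame's x, y, z axes.
In Python, from plant import arm, optics gives the robot as it stands.
- The arm moves only by the tool send_rows, never from a script. Its argument "targets" is a list of rows, each a list of 7 numbers: the gripper command: -1 is fully open, 1 is shut, values between are in proportion, then the shift along the tool's x, y, z in m, then the turn, a rotation vector about the tool's x, y, z in rad. In form: [[hand, tx, ty, tz, wx, wy, wz], ...]. A call has 1 to 20 rows; each row is the pose to reach, as a shift and turn from the pose commanded when the call began, along the tool's axes at that moment; what a row does not reach only later rows make up. A row lasts 1/12 s, in which the tool goes at most 41.7 mm and 7.16 degrees, less where a joint would pass 70% of its speed; a pose out of reach is approached as far as the arm can. A call with a gripper value outside its range is refused whole. The fingers move at their own pace and stop on an object; "squeeze" is the grip in N (left out, the last holds). Time passes only in rows, so rows that repeat a pose let the fingers close. It gives the time, the measured TCP pose, the force and the opening at its end, in the units of the state.
- arm.get_obs(): the state, without advancing time (a new reading comes with each control period).
- optics.capture(name): name is "side" or "top" or "wrist"; returns a dict with "pixels" (420x560x3 uint8, red, green, blue), "depth" (420x560 float32, mm along the optical axis (not along the pixel's ray), 0 where there is no reading), "camera_matrix" (3x3 intrinsics, pixels), "distortion" ([k1, k2, p1, p2, k3] as OpenCV has them; the pictures are not rectified), "position" and "attitude" of the camera in the world. Camera axes: x right, y down, z forward; pixel columns grow to the right and rows downward; lengths in mm; the calibration is good to about 2 mm. A picture is of the moment at which its call begins.
- arm.hand_in(): hands the job in, once; it reports no verdict.
The state is a dict: "t": time; "qpos": joint angles; "joint_velocities": joint speeds; "effort": joint torques, N m; "tool_pos": TCP position; "tcp_rot": TCP orientation; "ft_force": force on the tool from outside, world axes, zero at the start; "moment": the same for the moment, N m; "width": opening from 0.0 (shut) to 1.0 (fully open).
Only numpy, scipy, OpenCV 4.12 (cv2) and the standard library are available. Lean on these libraries where they do the work, as an engineer would, in place of code of your own. Each camera call takes 0.05 s, during which the arm holds its last target.

## Working session

There is one attempt and no reset: what is moved stays moved. The work goes in short steps, Python scripts to look and compute and a tool call to move; the robot and the scene stay as the last step left them, time stands still between calls to the robot, and variables do not carry over. Pictures are saved under pics/ and viewed, and the job is handed in when it is done.

Besides the shell and the picture viewer there is one more tool, called after ">>>" as name(argument=value, ...), one argument or row to a line, values as JSON. send_rows: Moves the arm, as the interface text tells. Its arguments: {"type":"object","properties":{"targets":{"type":"array","items":{"type":"array","items":{"type":"number"}}},"squeeze":{"type":"number"}},"required":["targets"]}

```bash
ls; mkdir -p pics; python3 - <<'E'
from plant import arm, optics
import cv2,numpy as np,pickle
o=arm.get_obs(); print(o); print(arm.pinch_z)
for n in("side","top","wrist"):
    c=optics.capture(n); cv2.imwrite(f"pics/{n}0.png",c["pixels"][:,:,::-1]); pickle.dump(c,open(f"{n}0.pkl","wb"))
    print(n,c["camera_matrix"],c["distortion"],c["position"],c["attitude"])
E
```

```text
pics
{'t': 0.0, 'qpos': array([ 7.15974011e+01,  7.51455123e+00,  8.53287011e+01, -1.35919534e-03,
        8.72614050e+01, -4.89254363e+00]), 'joint_velocities': array([-0.02107049,  0.08017282,  0.04268537, -0.04969027,  0.03392487,
       -0.01433034]), 'effort': array([ 3.93601867e-04, -5.59849262e+01, -4.91755879e+01,  7.67774926e-02,
        3.54983588e-02, -1.96417227e-04]), 'tool_pos': array([139.97191838, 582.86241709, 217.59879632]), 'tcp_rot': array([[ 9.72329169e-01, -5.54163902e-04,  2.33614382e-01],
       [-2.33615001e-01, -1.74068429e-03,  9.72327620e-01],
       [-1.32179985e-04, -9.99998331e-01, -1.82197911e-03]]), 'ft_force': array([-0.25819248, -0.30688533, -1.09228109]), 'moment': array([-0.03279249, -0.00169132, -0.02329249]), 'width': 0.9985589592384297}
18.8
side [[438.09452784   0.         274.01128611]
 [  0.         438.09452784 215.74495116]
 [  0.           0.           1.        ]] [-0.13393764  0.          0.          0.          0.        ] [241.05960628 389.84248016 817.3701402 ] [[-0.54543337 -0.690252    0.47545201]
 [-0.83813769  0.45273513 -0.30423035]
 [-0.00525823 -0.56443164 -0.82546307]]
top [[492.10961736   0.         285.43245399]
 [  0.         492.10961736 215.39876053]
 [  0.           0.           1.        ]] [-0.02821001  0.          0.          0.          0.        ] [481.44637472 138.88241048 906.9991247 ] [[-0.18214429 -0.96266648  0.20024163]
 [-0.98326259  0.17920787 -0.03285159]
 [-0.00425975 -0.20287384 -0.97919562]]
wrist [[298.9066429    0.         277.3726734 ]
 [  0.         298.9066429  210.77617152]
 [  0.           0.           1.        ]] [-0.03957443  0.          0.          0.          0.        ] [ 70.39032202 599.61769016 384.18811187] [[ 0.23349084  0.93977711  0.2496017 ]
 [ 0.97235574 -0.22500178 -0.06243802]
 [-0.00251699  0.25728035 -0.96633353]]
```

View pics/side0.png

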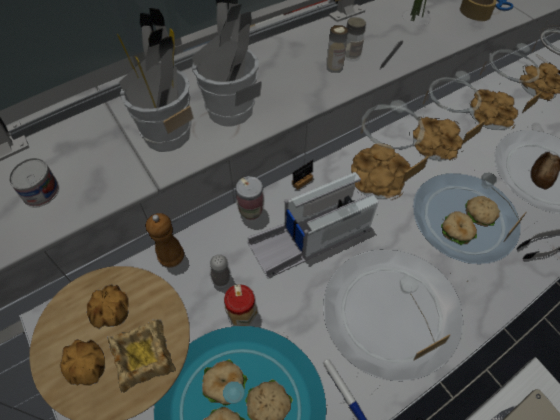

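View pics/top0.png

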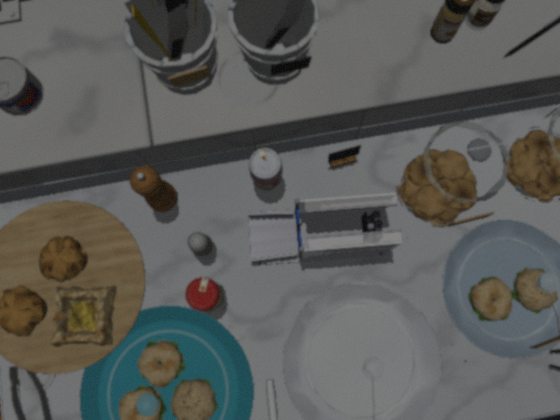

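View pics/wrist0.png

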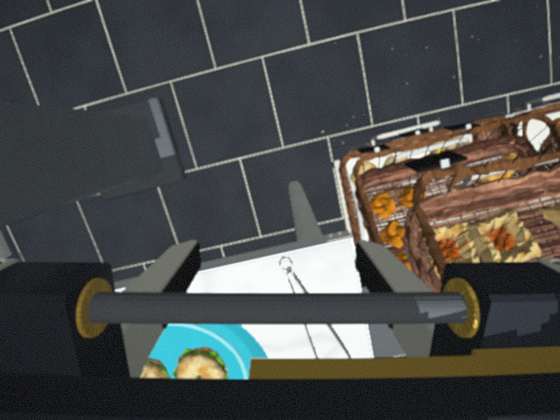

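```bash
cat > h.py <<'E'
import numpy as np,cv2
def ray(c,u,v):
    p=cv2.undistortPoints(np.array([[[u,v]]],float),c["camera_matrix"],np.array(c["distortion"],float))[0,0]
    return c["position"],c["attitude"]@np.array([p[0],p[1],1.0])
def onz(c,u,v,z):
    o,d=ray(c,u,v); return o+d*(z-o[2])/d[2]
def proj(c,P):
    R=np.array(c["attitude"]);P=np.atleast_2d(P).astype(float)
    q=(P-c["position"])@R
    return cv2.projectPoints(q,np.zeros(3),np.zeros(3),c["camera_matrix"],np.array(c["distortion"],float))[0][:,0]
def pt(c,u,v):
    z=c["depth"][int(v),int(u)]; p=cv2.undistortPoints(np.array([[[u,v]]],float),c["camera_matrix"],np.array(c["distortion"],float))[0,0]
    return np.array(c["position"])+c["attitude"]@(np.array([p[0],p[1],1.0])*z)
E
python3 - <<'E'
import pickle,cv2
for n,(x0,x1,y0,y1) in {"top":(170,420,130,320),"side":(190,390,150,340)}.items():
    c=pickle.load(open(n+"0.pkl","rb")); im=c["pixels"][y0:y1,x0:x1,::-1]
    im=cv2.convertScaleAbs(im,alpha=1.6)
    s=3 if n=="side" else 3.1
    cv2.imwrite(f"pics/{n}z.png",cv2.resize(im,None,fx=s,fy=s,interpolation=cv2.INTER_CUBIC))
E
```

```text
(no output)
```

View pics/topz.png

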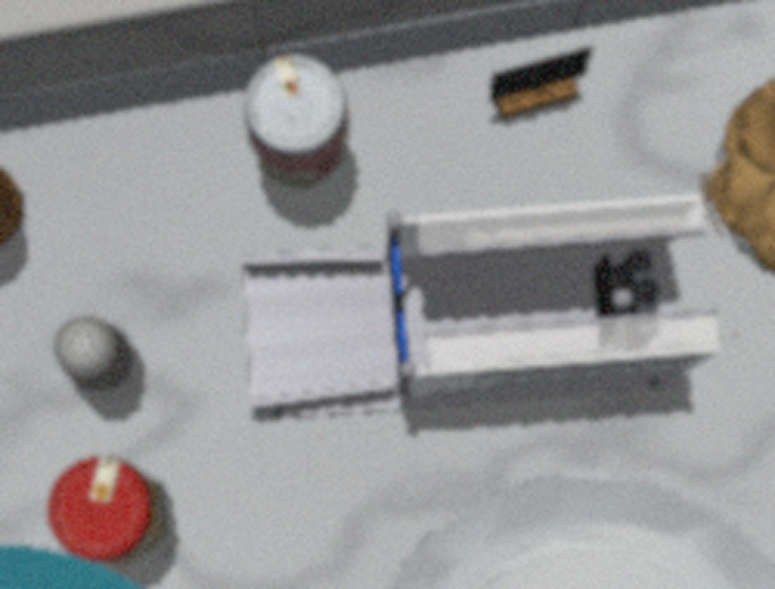

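View pics/sidez.png

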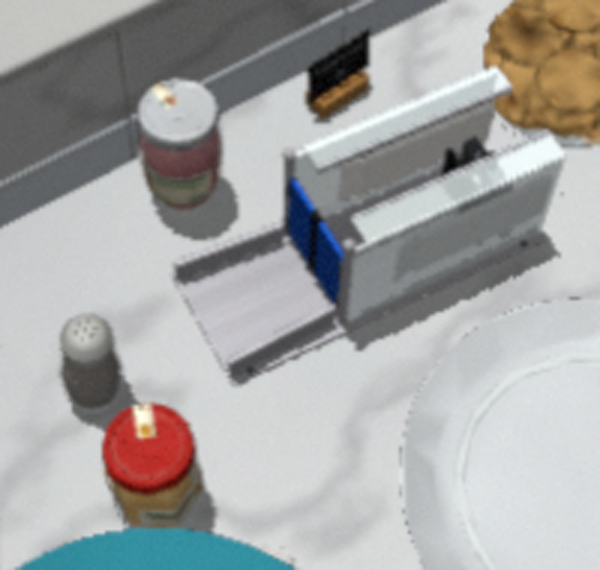

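```bash
python3 - <<'E'
import pickle,cv2,numpy as np
from h import *
C={n:pickle.load(open(n+"0.pkl","rb")) for n in("top","side")}
for n,c in C.items():
    hsv=cv2.cvtColor(c["pixels"],cv2.COLOR_RGB2HSV)
    m=(((hsv[...,0]<8)|(hsv[...,0]>172))&(hsv[...,1]>170)&(hsv[...,2]>60)).astype(np.uint8)
    k,l,s,ce=cv2.connectedComponentsWithStats(m)
    for i in range(1,k):
        if s[i,4]>150:
            print(n,"red",s[i])
            cs,_=cv2.findContours((l==i).astype(np.uint8),0,2); h=cv2.convexHull(cs[0]); e=cv2.fitEllipse(h); print(e, onz(c,*e[0],86), "depth",pt(c,*e[0]))
    b=((hsv[...,0]>105)&(hsv[...,0]<125)&(hsv[...,1]>170)&(hsv[...,2]>60)).astype(np.uint8)
    k,l,s,ce=cv2.connectedComponentsWithStats(b)
    for i in range(1,k):
        if s[i,4]>25:
            print(n,"blue",s[i],ce[i],"d",pt(c,*ce[i]))
# salt, jam tops
c=C["top"]
print("salt",onz(c,170+88/3.1,130+345/3.1,88),pt(c,198,241))
print("jam",onz(c,170+298/3.1,130+105/3.1,99),pt(c,266,164))
c=C["side"]
print("salt",onz(c,190+88/3,150+335/3,88)); print("jam",onz(c,190+178/3,150+112/3,99))
# rails corners top view
T=C["top"]
P=lambda c,s,x0,y0,u,v,z:onz(c,x0+u/s,y0+v/s,z).round(1)
for nm,u,v,z in [("entry back outer top",247,268,26),("entry front outer",256,412,26),("gate back",395,225,102),("gate front",403,372,102),("rear back",705,205,102),("rear front",718,325,102),("lipin back gate",408,247,102),("lipin front gate",430,335,102),("slot back rear",703,235,102),("slot front rear",715,312,102)]:
    print(nm,P(T,3.1,170,130,u,v,z))
S=C["side"]
for nm,u,v,z in [("entry back outer top",175,268,26),("entry front outer",235,375,26),("post back",288,152,102),("post front",345,242,102),("rear back outer",497,68,102),("rear front outer",555,137,102)]:
    print("S",nm,P(S,3,190,150,u,v,z))
E
```

```text
top red [190 281  28  29 396]
((204.1427001953125, 294.0414733886719), (28.15487289428711, 29.311628341674805), 9.076384544372559) [543.41190758 267.59563074  86.        ] depth [543.57278911 267.92980974  83.86843445]
side red [225 286  29  27 529]
((238.80845642089844, 298.91876220703125), (27.4180965423584, 29.3443660736084), 71.3897705078125) [545.0552982  272.20380121  86.        ] depth [545.36759791 272.08294909  85.24865158]
side blue [296 224   8  12  31] [299.58064516 229.29032258] d [608.8058869   94.44821914  82.97313586]
side blue [350 402  16  18 119] [357.22689076 411.30252101] d [277.51873522 197.85593377  14.04480838]
salt [631.97136533 263.64203547  88.        ] [632.28522873 263.96792028  89.59484282]
jam [741.46913301 127.88182388  99.        ] [741.23578189 128.14153853  99.14432934]
salt [629.72254296 264.76941227  88.        ]
jam [743.05155857 128.95880144  99.        ]
entry back outer top [671.6 174.   26. ]
entry front outer [586.8 183.1  26. ]
gate back [664.   88.1 102. ]
gate front [584.5  98.9 102. ]
rear back [644.1 -79.7 102. ]
rear front [578.4 -71.5 102. ]
lipin back gate [650.7  83.5 102. ]
lipin front gate [601.4  81.  102. ]
slot back rear [628.  -74.8 102. ]
slot front rear [585.6 -71.5 102. ]
S entry back outer top [676.  176.5  26. ]
S entry front outer [582.3 186.3  26. ]
S post back [670.8  85.7 102. ]
S post front [590.9  95.1 102. ]
S rear back outer [650.9 -80.1 102. ]
S rear front outer [581.2 -74.6 102. ]
```

```bash
cat >> h.py <<'E'
def cloud(c):
    h,w=c["depth"].shape; v,u=np.mgrid[:h,:w]
    p=cv2.undistortPoints(np.stack([u,v],-1).reshape(-1,1,2).astype(float),c["camera_matrix"],np.array(c["distortion"],float))[:,0]
    z=c["depth"].reshape(-1,1); X=np.hstack([p,np.ones((len(p),1))])*z
    return (X@np.array(c["attitude"]).T+c["position"]).reshape(h,w,3)
E
python3 - <<'E'
import pickle,cv2,numpy as np
from h import *
for n in("top","side"):
    c=pickle.load(open(n+"0.pkl","rb")); X=cloud(c).reshape(-1,3); col=c["pixels"].reshape(-1,3).astype(int)
    r=(X[:,0]>550)&(X[:,0]<720)&(X[:,1]>-110)&(X[:,1]<200)
    print(n,"table z",np.median(X[(X[:,0]>540)&(X[:,0]<575)&(X[:,1]<200)&(X[:,1]>150),2]))
    hist=np.histogram(X[r,2],bins=np.arange(-10,120,4)); print(list(zip(hist[1].astype(int),hist[0])))
    img=np.zeros((320,200),np.uint8)
    # height map
    hm=np.zeros((310,170))
    for p in X[r]:
        i=int(200-p[1]);j=int(p[0]-550)
        if 0<=i<310 and 0<=j<170: hm[i,j]=max(hm[i,j],p[2])
    vis=np.clip(hm*2.3,0,255).astype(np.uint8)
    vis=cv2.applyColorMap(vis,cv2.COLORMAP_JET); vis=cv2.rotate(vis,cv2.ROTATE_90_COUNTERCLOCKWISE)
    cv2.imwrite(f"pics/hm_{n}.png",cv2.resize(vis,None,fx=2.4,fy=2.4,interpolation=0))
E
python3 - <<'E'
import cv2,numpy as np
a=cv2.imread('pics/hm_top.png');b=cv2.imread('pics/hm_side.png')
i=np.vstack([a,b]);i=cv2.resize(i,None,fx=min(1,600/i.shape[0]),fy=min(1,600/i.shape[0]));cv2.imwrite('pics/hm.png',i)
E
```

```text
top table z -0.9476492802635903
[(np.int64(-10), np.int64(5)), (np.int64(-6), np.int64(1779)), (np.int64(-2), np.int64(5018)), (np.int64(2), np.int64(3293)), (np.int64(6), np.int64(263)), (np.int64(10), np.int64(74)), (np.int64(14), np.int64(84)), (np.int64(18), np.int64(90)), (np.int64(22), np.int64(245)), (np.int64(26), np.int64(160)), (np.int64(30), np.int64(83)), (np.int64(34), np.int64(66)), (np.int64(38), np.int64(82)), (np.int64(42), np.int64(53)), (np.int64(46), np.int64(63)), (np.int64(50), np.int64(101)), (np.int64(54), np.int64(132)), (np.int64(58), np.int64(97)), (np.int64(62), np.int64(54)), (np.int64(66), np.int64(50)), (np.int64(70), np.int64(69)), (np.int64(74), np.int64(61)), (np.int64(78), np.int64(87)), (np.int64(82), np.int64(85)), (np.int64(86), np.int64(43)), (np.int64(90), np.int64(53)), (np.int64(94), np.int64(111)), (np.int64(98), np.int64(1797)), (np.int64(102), np.int64(789)), (np.int64(106), np.int64(18)), (np.int64(110), np.int64(0)), (np.int64(114), np.int64(0))]
side table z 0.5677150396889488
[(np.int64(-10), np.int64(0)), (np.int64(-6), np.int64(65)),
[... 229 characters left out ...]
6), np.int64(275)), (np.int64(30), np.int64(143)), (np.int64(34), np.int64(144)), (np.int64(38), np.int64(161)), (np.int64(42), np.int64(163)), (np.int64(46), np.int64(173)), (np.int64(50), np.int64(175)), (np.int64(54), np.int64(189)), (np.int64(58), np.int64(197)), (np.int64(62), np.int64(176)), (np.int64(66), np.int64(241)), (np.int64(70), np.int64(150)), (np.int64(74), np.int64(116)), (np.int64(78), np.int64(124)), (np.int64(82), np.int64(141)), (np.int64(86), np.int64(103)), (np.int64(90), np.int64(87)), (np.int64(94), np.int64(108)), (np.int64(98), np.int64(275)), (np.int64(102), np.int64(1274)), (np.int64(106), np.int64(77)), (np.int64(110), np.int64(2)), (np.int64(114), np.int64(0))]
```

View pics/hm.png

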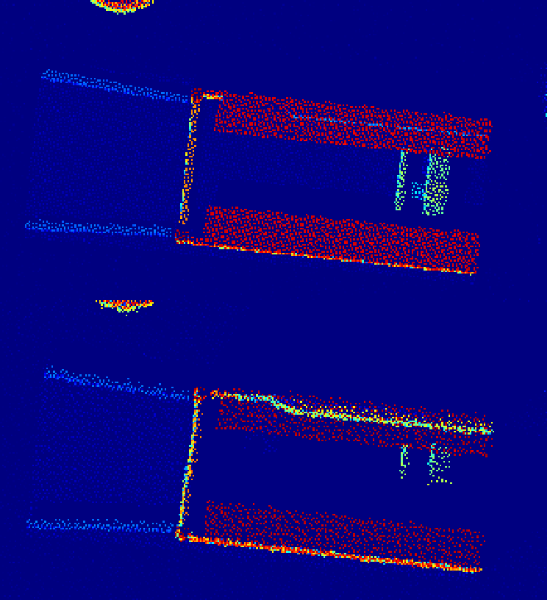

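```bash
cat > fit.py <<'E'
import pickle,cv2,numpy as np
from h import *
from scipy.optimize import minimize
for n in("top","side"):
    c=pickle.load(open(n+"0.pkl","rb")); X=cloud(c).reshape(-1,3)
    th=np.radians(-94.8); 
    for it in range(3):
        d=np.array([np.cos(th),np.sin(th)]); l=np.array([-d[1],d[0]]); o=np.array([627.,92.])
        s=(X[:,:2]-o)@d; t=(X[:,:2]-o)@l; z=X[:,2]
        # refine angle w/ inner lip edges
        edges=[]
        L=(z>97)&(z<106)&(s>25)&(s<160)
        for sg in(1,-1):
            pts=[]
            for a in np.arange(25,160,6):
                q=L&(s>=a)&(s<a+6)&(t*sg>5)&(t*sg<55)
                if q.sum()>4:
                    tt=np.sort(t[q]*sg); pts.append((a+3,sg*tt[0],sg*tt[-1]))
            pts=np.array(pts); k=np.polyfit(pts[:,0],pts[:,1],1); k2=np.polyfit(pts[:,0],pts[:,2],1); edges.append((k,k2))
        th+=np.arctan(np.mean([e[0][0] for e in edges]))
    print(n,"angle",np.degrees(th),"edges",edges)
    # gate
    q=(z>30)&(z<82)&(abs(t)<30)&(abs(s)<15); print("flap s med",np.median(s[q]),q.sum(),"t",np.percentile(t[q],[1,99]))
    for zl in(15,30,45,): 
        q=(z>zl)&(z<zl+15)&(abs(t)<15)&(s>90)&(s<170); print("pad s",zl,np.percentile(s[q],[0,2,10,25,50]) if q.sum() else None)
    q=(z>22)&(z<30)&(s<-5)&(s>-110)&(abs(t)<55); print("rails s min",np.percentile(s[q],[0.5,2])); 
    for sg in(1,-1):
        pts=[]
        for a in range(-85,-10,10):
            w=q&(s>=a)&(s<a+10)&(t*sg>0)
            if w.sum()>2: pts.append((a+5,np.median(t[w]),np.percentile(t[w]*sg,3)*sg))
        print(np.array(pts).round(1).tolist())
    mid=np.mean([np.polyval(e[0],30) for e in edges]); print("mid t at s30",mid)
    fs=np.median(s[(z>30)&(z<82)&(abs(t)<30)&(abs(s)<15)])
    print("gate origin", o+d*fs+l*mid)
E
python3 fit.py
```

```text
top angle -95.98168349633494 edges [(array([8.32942962e-04, 2.00935514e+01]), array([-4.59658783e-03,  4.30860490e+01])), (array([-8.33953393e-04, -2.21939297e+01]), array([ 2.21124717e-03, -4.47751971e+01]))]
flap s med -2.431104436175131 75 t [-28.86406104  29.12628805]
pad s 15 [117.8216051  117.90390086 118.01873693 118.13462657 118.45063451]
pad s 30 [117.74786677 117.85675028 118.16250416 118.41637649 130.07758141]
pad s 45 [117.55018942 118.05220526 118.40461317 120.26025998 135.50488092]
rails s min [-88.90360278 -87.21874388]
[[-80.0, 41.8, 39.3], [-70.0, 41.0, 39.0], [-60.0, 40.3, 38.3], [-50.0, 39.4, 37.3], [-40.0, 38.7, 36.6], [-30.0, 37.8, 35.6], [-20.0, 37.5, 35.4], [-10.0, 36.9, 34.8]]
[[-80.0, -42.8, -40.8], [-70.0, -42.9, -40.2], [-60.0, -42.5, -40.5], [-50.0, -41.6, -39.6], [-40.0, -40.9, -38.6], [-30.0, -40.5, -37.7], [-20.0, -40.4, -37.4], [-10.0, -39.2, -37.2]]
mid t at s30 -1.0502042700513616
gate origin [626.20885921  94.52730965]
side angle -96.2130506877496 edges [(array([2.55558218e-03, 2.22030608e+01]), array([7.02495450e-03, 4.49208008e+01])), (array([-2.53670411e-03, -1.96006948e+01]), array([-1.1821686e-03, -4.2683818e+01]))]
flap s med -1.0017644794061011 202 t [-29.34063193  29.66641171]
pad s 15 None
pad s 30 None
pad s 45 [118.15603336 118.34087627 118.71115868 119.71600265 134.61298395]
rails s min [-87.53370993 -86.78173657]
[[-80.0, 41.5, 40.4], [-70.0, 41.3, 39.6], [-60.0, 41.3, 38.2], [-50.0, 39.9, 38.0], [-40.0, 39.8, 38.1], [-30.0, 39.2, 37.6], [-20.0, 38.9, 35.7], [-10.0, 37.8, 36.3]]
[[-80.0, -43.4, -40.8], [-70.0, -42.0, -39.0], [-60.0, -41.8, -38.4], [-50.0, -40.6, -37.4], [-40.0, -39.3, -36.4], [-30.0, -39.2, -35.9], [-20.0, -38.8, -35.3], [-10.0, -37.9, -34.2]]
mid t at s30 1.3014661984524292
gate origin [628.40224666  92.855015  ]
```

```bash
cat >> h.py <<'E'
from scipy.spatial.transform import Rotation as Ro
KO=np.array([627.,91.]);KA=np.radians(-96.1)
KD=np.array([np.cos(KA),np.sin(KA)]);KL=np.array([-KD[1],KD[0]])
def Rz(zang):  # tool down, tool z (jaw axis) at world angle zang deg
    a=np.radians(zang);z=np.array([np.cos(a),np.sin(a),0]);y=np.array([0,0,-1.]);return np.c_[np.cross(y,z),y,z]
def rel(P0,R0,P1,R1):
    return np.r_[R0.T@(np.array(P1)-P0)/1000,Ro.from_matrix(R0.T@R1).as_rotvec()].round(4)
def K(x,y=0,z=0): return np.r_[KO+KD*x+KL*y,z]
def k_of(P): d=np.array(P)[:2]-KO; return np.array([d@KD,d@KL,P[2]]).round(1)
E
python3 - <<'E'
from h import *
from plant import arm
o=arm.get_obs()
R0=Rz(76.49); print(rel(np.array([140.15,583.406,218.635]),R0,[544,270,190],Rz(-6.1)))
E
```

```text
[ 0.4659  0.0286 -0.2104  0.      1.4415  0.    ]
```

>>> send_rows(
  targets=[
    [-0.63, 0.466, 0.029, -0.21, 0, 1.4415, 0],
    [-0.63, 0.466, 0.029, -0.21, 0, 1.4415, 0],
    [-0.63, 0.466, 0.029, -0.21, 0, 1.4415, 0],
    [-0.63, 0.466, 0.029, -0.21, 0, 1.4415, 0],
    [-0.63, 0.466, 0.029, -0.21, 0, 1.4415, 0],
    [-0.63, 0.466, 0.029, -0.21, 0, 1.4415, 0],
    [-0.63, 0.466, 0.029, -0.21, 0, 1.4415, 0],
    [-0.63, 0.466, 0.029, -0.21, 0, 1.4415, 0],
    [-0.63, 0.466, 0.029, -0.21, 0, 1.4415, 0],
    [-0.63, 0.466, 0.029, -0.21, 0, 1.4415, 0],
    [-0.63, 0.466, 0.029, -0.21, 0, 1.4415, 0],
    [-0.63, 0.466, 0.029, -0.21, 0, 1.4415, 0],
    [-0.63, 0.466, 0.029, -0.21, 0, 1.4415, 0],
    [-0.63, 0.466, 0.029, -0.21, 0, 1.4415, 0],
    [-0.63, 0.466, 0.029, -0.21, 0, 1.4415, 0],
    [-0.63, 0.466, 0.029, -0.21, 0, 1.4415, 0],
    [-0.63, 0.466, 0.029, -0.21, 0, 1.4415, 0],
    [-0.63, 0.466, 0.029, -0.21, 0, 1.4415, 0],
  ],
)

```text
t: 1.65
tool_pos: [543.2, 271.6, 189.9]
tcp_rot: [[-0.104, 0.0, 0.995], [-0.995, 0.0, -0.104], [-0.0, -1.0, 0.0]]
ft_force: [-0.6, 0.9, 0.7]
width: 0.817
```

```bash
python3 - <<'E'
from plant import arm, optics
from h import *
import pickle
o=arm.get_obs(); print(o["t"],o["tool_pos"],o["qpos"],o["width"],o["ft_force"],np.degrees(np.arctan2(o["tcp_rot"][1,2],o["tcp_rot"][0,2])))
c=optics.capture("wrist"); pickle.dump(c,open("wrist1.pkl","wb")); cv2.imwrite("pics/wrist1.png",cv2.convertScaleAbs(c["pixels"][:,:,::-1],alpha=1.3))
hsv=cv2.cvtColor(c["pixels"],cv2.COLOR_RGB2HSV)
m=(((hsv[...,0]<8)|(hsv[...,0]>172))&(hsv[...,1]>170)&(hsv[...,2]>60)).astype(np.uint8)
k,l,s,ce=cv2.connectedComponentsWithStats(m); i=1+np.argmax(s[1:,4]); print(s[i])
cs,_=cv2.findContours((l==i).astype(np.uint8),0,2); e=cv2.fitEllipse(cv2.convexHull(max(cs,key=len))); print(e,onz(c,*e[0],86))
X=cloud(c).reshape(-1,3); q=(abs(X[:,0]-545)<60)&(abs(X[:,1]-270)<60)
for a,b in((83,90),(40,70),(60,80),(20,40)):
    w=q&(X[:,2]>a)&(X[:,2]<b); print(a,b,w.sum(), X[w].min(0) if w.any() else 0,X[w].max(0) if w.any() else 0, (X[w].min(0)+X[w].max(0))/2)
E
```

```text
1.65 [543.19711744 271.64176886 189.87315709] [2.17259484e+01 9.39664069e+00 8.61622156e+01 1.09470898e-02
 8.44303028e+01 2.76905814e+01] 0.816776462510892 [-0.63391075  0.87772934  0.65890178] -5.965694986117352
[ 253  181   56   56 1903]
((279.9560546875, 208.5223846435547), (55.712520599365234, 56.334083557128906), 14.11236572265625) [545.25166137 272.33938828  86.        ]
83 90 2639 [518.39496518 242.22011869  83.02621834] [573.3757076  298.07014854  88.86497153] [545.88533639 270.14513362  85.94559494]
40 70 243 [515.57662539 266.80982482  40.03636113] [576.47902209 298.44924405  66.28666893] [546.02782374 282.62953443  53.16151503]
60 80 147 [515.80185981 268.47886623  60.10910144] [574.08122876 298.75664998  79.87633456] [544.94154428 283.6177581   69.992718  ]
20 40 888 [485.09783281 248.55430289  20.01214651] [575.26288908 329.81119281  39.74242466] [530.18036094 289.18274785  29.87728558]
```

View pics/wrist1.png

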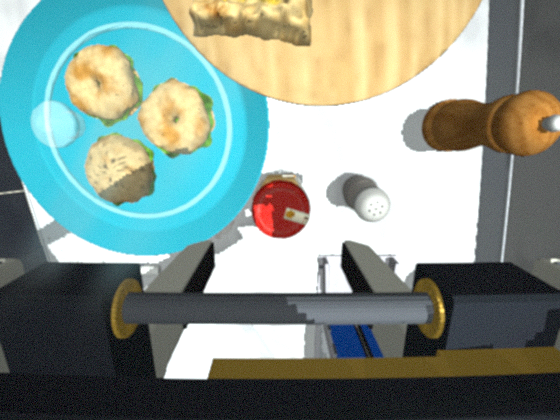

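```bash
python3 - <<'E'
from h import *
import pickle
for f in("wrist1","top0","side0"):
    c=pickle.load(open(f+".pkl","rb")); X=cloud(c).reshape(-1,3)
    for n,a,b in(("left",484,512),("right",578,608)):
        q=(X[:,0]>a)&(X[:,0]<b)&(abs(X[:,1]-271)<16)&(X[:,2]<120); print(f,n,q.sum(),np.percentile(X[q,2],[1,50,90,100]).round(1) if q.any() else 0)
    q=(abs(X[:,0]-631)<45)&(abs(X[:,1]-264)<40)&(X[:,2]>30)&(X[:,2]<95); print("salt",np.percentile(X[q],[1,99],axis=0).round(1))
    c0=(545.2,271)
    q=(abs(X[:,0]-545)<40)&(abs(X[:,1]-271)<40)&(X[:,2]>30)&(X[:,2]<72); print("jar body",q.sum(),np.percentile(X[q],[1,99],axis=0).round(1).tolist())
c=pickle.load(open("wrist1.pkl","rb"));cv2.imwrite("pics/w1z.png",cv2.resize(cv2.convertScaleAbs(c["pixels"][150:260,220:400,::-1],alpha=1.6),None,fx=4,fy=4,interpolation=2))
o=np.array([543.2,271.6,189.9]); print(rel(o,Rz(-5.97),[545.3,271,41],Rz(-6.1)))
E
```

```text
wrist1 left 596 [-0.9 19.9 25.4 27.7]
wrist1 right 633 [-1.8  0.   1.   2.1]
salt [[615.1 251.4  31.3]
 [648.6 287.1  90.2]]
jar body 300 [[515.9, 270.6, 30.8], [575.8, 298.4, 65.8]]
top0 left 298 [-3.6 17.8 24.7 28.2]
top0 right 262 [-4.2 -0.6  1.2  3. ]
salt [[615.1 248.6  31.6]
 [650.3 284.6  90.6]]
jar body 125 [[514.2, 244.1, 31.7], [559.8, 279.0, 66.9]]
side0 left 244 [10.2 20.8 26.  29.6]
side0 right 18 [-2.8  0.5  2.4  2.6]
salt [[615.  249.1  31.4]
 [645.4 287.1  91.9]]
jar body 281 [[516.2, 246.6, 30.4], [560.4, 298.6, 70.4]]
[0.0004 0.1489 0.0022 0.     0.0023 0.    ]
```

View pics/w1z.png

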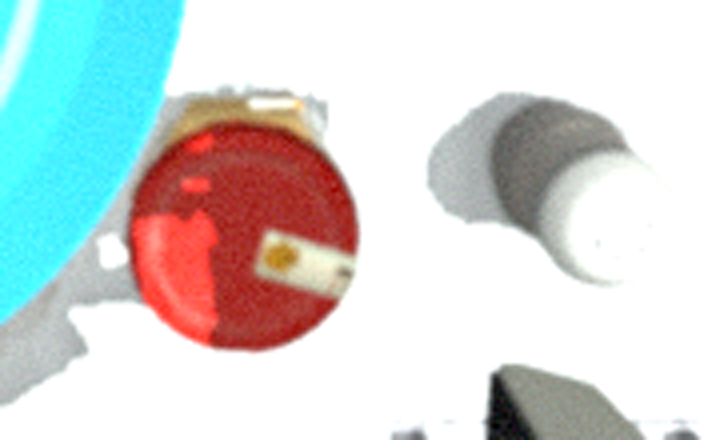

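>>> send_rows(
  targets=[
    [-0.63, 0, 0.03, 0.002, 0, 0.002, 0],
    [-0.63, 0, 0.06, 0.002, 0, 0.002, 0],
    [-0.63, 0, 0.09, 0.002, 0, 0.002, 0],
    [-0.63, 0, 0.11, 0.002, 0, 0.002, 0],
    [-0.63, 0, 0.13, 0.002, 0, 0.002, 0],
    [-0.63, 0, 0.142, 0.002, 0, 0.002, 0],
    [-0.63, 0, 0.15, 0.002, 0, 0.002, 0],
    [-0.63, 0, 0.151, 0.002, 0, 0.002, 0],
    [-0.63, 0, 0.151, 0.002, 0, 0.002, 0],
  ],
)

```text
t: 2.45
tool_pos: [546.3, 270.5, 39.1]
tcp_rot: [[-0.108, 0.0, 0.994], [-0.994, 0.0, -0.108], [-0.0, -1.0, 0.0]]
ft_force: [0.4, -0.1, 0.8]
width: 0.815
```

```bash
python3 - <<'E'
from plant import arm, optics
from h import *
o=arm.get_obs(); print(o["t"],o["tool_pos"],o["width"],o["ft_force"])
c=optics.capture("wrist");cv2.imwrite("pics/wrist2.png",cv2.convertScaleAbs(c["pixels"][:,:,::-1],alpha=1.3))
c=optics.capture("top");cv2.imwrite("pics/top2.png",cv2.resize(cv2.convertScaleAbs(c["pixels"][200:340,130:310,::-1],alpha=1.6),None,fx=4,fy=4,interpolation=2))
E
```

```text
2.45 [546.2649059  270.47441788  39.05078073] 0.81538452874183 [ 0.35285034 -0.10572455  0.83745907]
```

View pics/wrist2.png

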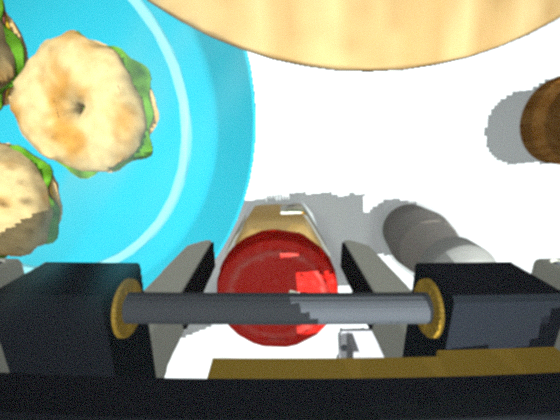

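>>> send_rows(
  squeeze=25,
  targets=[
    [1, 0, 0, 0, 0, 0, 0],
    [1, 0, 0, 0, 0, 0, 0],
    [1, 0, 0, 0, 0, 0, 0],
    [1, 0, 0, 0, 0, 0, 0],
    [1, 0, 0, 0, 0, 0, 0],
    [1, 0, 0, 0, 0, 0, 0],
    [1, 0, 0, 0, 0, 0, 0],
    [1, 0, 0, 0, 0, 0, 0],
  ],
)

```text
t: 3.22
tool_pos: [546.6, 270.4, 39.6]
tcp_rot: [[-0.108, 0.001, 0.994], [-0.994, 0.001, -0.108], [-0.001, -1.0, 0.001]]
ft_force: [-1.9, -0.6, 6.6]
width: 0.65
```

>>> send_rows(
  targets=[
    [1, 0, -0.01, 0, 0, 0, 0],
    [1, 0, -0.025, 0, 0, 0, 0],
    [1, 0, -0.045, 0, 0, 0, 0],
    [1, 0, -0.065, 0, 0, 0, 0],
    [1, 0, -0.075, 0, 0, 0, 0],
    [1, 0, -0.08, 0, 0, 0, 0],
    [1, 0, -0.08, 0, 0, 0, 0],
    [1, 0, -0.08, 0, 0, 0, 0],
  ],
)

```text
t: 3.88
tool_pos: [545.8, 270.0, 117.8]
tcp_rot: [[-0.108, -0.001, 0.994], [-0.994, -0.0, -0.108], [0.0, -1.0, -0.001]]
ft_force: [0.4, 0.2, -4.2]
width: 0.651
```

```bash
python3 - <<'E'
from plant import arm, optics
from h import *
o=arm.get_obs(); print(o["t"],o["tool_pos"],o["width"],o["ft_force"])
import pickle
for n in("side","top","wrist"):
    c=optics.capture(n);pickle.dump(c,open(n+"3.pkl","wb"));cv2.imwrite(f"pics/{n}3.png",cv2.convertScaleAbs(c["pixels"][:,:,::-1],alpha=1.3))
P=o["tool_pos"]
for q in ([560,180,119],K(-42,0,119),K(-42,0,45)): print(rel(P,o["tcp_rot"],q,Rz(-6.1)))
E
```

```text
3.8833 [545.76741865 269.96012075 117.81305186] 0.6510918837705542 [ 0.40439307  0.2412529  -4.19855362]
[ 0.0879 -0.0012  0.0239  0.0008 -0.0021  0.0004]
[ 0.1271 -0.0012  0.1001  0.0008 -0.0021  0.0004]
[ 0.1271  0.0728  0.1001  0.0008 -0.0021  0.0004]
```

View pics/side3.png

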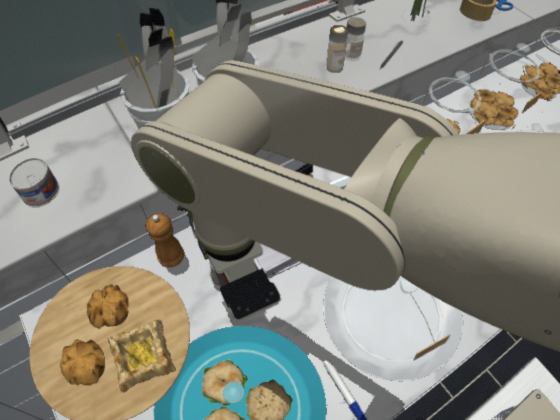

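View pics/wrist3.png

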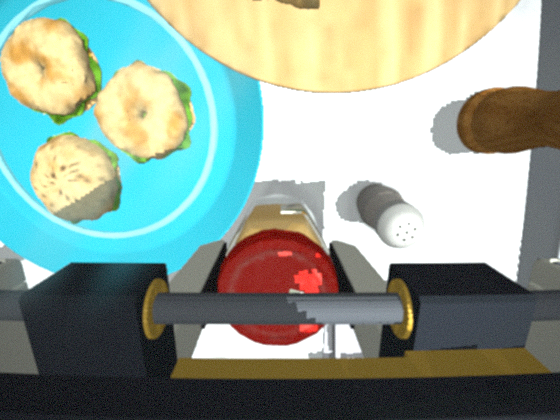

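>>> send_rows(
  targets=[
    [1, 0.02, -0.006, 0.005, 0, 0, 0],
    [1, 0.045, -0.006, 0.012, 0, 0, 0],
    [1, 0.07, -0.006, 0.024, 0, 0, 0],
    [1, 0.095, -0.006, 0.045, 0, 0, 0],
    [1, 0.115, -0.006, 0.07, 0, 0, 0],
    [1, 0.123, -0.006, 0.09, 0, 0, 0],
    [1, 0.126, -0.004, 0.1, 0, 0, 0],
    [1, 0.126, -0.002, 0.101, 0, 0, 0],
    [1, 0.126, -0.002, 0.101, 0, 0, 0],
    [1, 0.126, -0.002, 0.101, 0, 0, 0],
    [1, 0.126, -0.002, 0.101, 0, 0, 0],
  ],
)

```text
t: 4.95
tool_pos: [631.7, 135.1, 120.1]
tcp_rot: [[-0.107, -0.001, 0.994], [-0.994, 0.0, -0.107], [0.0, -1.0, -0.001]]
ft_force: [0.3, -0.1, -3.5]
width: 0.652
```

```bash
sed -i 's/KO=np.array(\[627.,91.\])/KO=np.array([628.3,91.2])/' h.py; python3 - <<'E'
from plant import arm, optics
from h import *
o=arm.get_obs(); print(o["t"],o["tool_pos"],o["width"],o["ft_force"],k_of(o["tool_pos"]))
import pickle
for n in("top","wrist"):
    c=optics.capture(n);pickle.dump(c,open(n+"4.pkl","wb"));cv2.imwrite(f"pics/{n}4.png",cv2.convertScaleAbs(c["pixels"][:,:,::-1],alpha=1.3))
    X=cloud(c).reshape(-1,3); d=X[:,:2]-KO; s=d@KD;t=d@KL;z=X[:,2]
    for sg in(1,-1):
        pts=[]
        for a in range(-90,-30,10):
            w=(z>20)&(z<32)&(s>=a)&(s<a+10)&(t*sg>30)&(t*sg<52)
            if w.sum()>3: pts.append((a+5,w.sum(),*np.percentile(t[w],[5,50,95]).round(1)))
        print(n,sg,pts)
E
```

```text
4.95 [631.74894052 135.13443391 120.09355703] 0.6515225146852555 [ 0.31779274 -0.06749425 -3.53120085] [-44.1  -1.2 120.1]
top 1 []
top -1 []
wrist 1 [(-85, np.int64(63), np.float64(38.5), np.float64(40.7), np.float64(43.3)), (-75, np.int64(73), np.float64(37.9), np.float64(40.1), np.float64(42.7)), (-65, np.int64(71), np.float64(37.3), np.float64(39.7), np.float64(41.7)), (-55, np.int64(73), np.float64(36.7), np.float64(38.5), np.float64(41.3)), (-45, np.int64(71), np.float64(36.1), np.float64(38.1), np.float64(40.8)), (-35, np.int64(64), np.float64(35.7), np.float64(37.5), np.float64(40.3))]
wrist -1 [(-85, np.int64(65), np.float64(-46.4), np.float64(-43.8), np.float64(-41.9)), (-75, np.int64(77), np.float64(-45.9), np.float64(-43.2), np.float64(-41.3)), (-65, np.int64(74), np.float64(-45.4), np.float64(-42.6), np.float64(-40.7)), (-55, np.int64(70), np.float64(-44.7), np.float64(-42.2), np.float64(-40.1)), (-45, np.int64(69), np.float64(-44.2), np.float64(-41.6), np.float64(-39.6)), (-35, np.int64(67), np.float64(-43.6), np.float64(-41.0), np.float64(-38.9))]
```

View pics/wrist4.png

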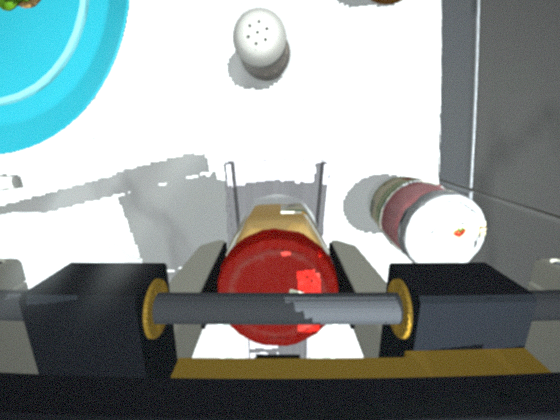

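View pics/top4.png

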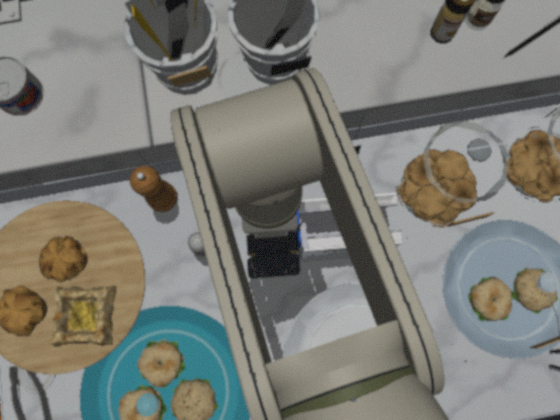

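>>> send_rows(
  targets=[
    [1, 0, 0.015, 0, 0, 0, 0],
    [1, 0, 0.035, 0, 0, 0, 0],
    [1, 0, 0.05, 0, 0, 0, 0],
    [1, 0, 0.06, 0, 0, 0, 0],
    [1, 0, 0.067, 0, 0, 0, 0],
    [1, 0, 0.071, 0, 0, 0, 0],
    [1, 0, 0.073, 0, 0, 0, 0],
    [1, 0, 0.0745, 0, 0, 0, 0],
    [1, 0, 0.0745, 0, 0, 0, 0],
  ],
)

```text
t: 5.8
tool_pos: [633.5, 134.0, 46.8]
tcp_rot: [[-0.108, 0.001, 0.994], [-0.994, 0.0, -0.108], [-0.0, -1.0, 0.001]]
ft_force: [0.4, 0.1, -4.2]
width: 0.651
```

>>> send_rows(
  targets=[
    [1, 0, 0.001, 0, 0, 0, 0],
    [1, 0, 0.0015, 0, 0, 0, 0],
    [1, 0, 0.0015, 0, 0, 0, 0],
  ],
)

```text
t: 6.05
tool_pos: [633.2, 133.9, 45.0]
tcp_rot: [[-0.108, 0.001, 0.994], [-0.994, 0.0, -0.108], [-0.0, -1.0, 0.001]]
ft_force: [0.6, -0.4, -3.9]
width: 0.654
```

>>> send_rows(
  targets=[
    [1, 0, 0.0, -0.001, 0, 0, 0],
    [1, 0, 0.0005, -0.001, 0, 0, 0],
    [1, 0, 0.001, -0.001, 0, 0, 0],
    [1, 0, 0.001, -0.001, 0, 0, 0],
  ],
)

```text
t: 6.38
tool_pos: [632.0, 134.1, 43.7]
tcp_rot: [[-0.108, 0.0, 0.994], [-0.994, -0.0, -0.108], [-0.0, -1.0, 0.0]]
ft_force: [-0.3, 1.2, -2.0]
width: 0.649
```

>>> send_rows(
  targets=[
    [1, 0, 0.0005, 0, 0, 0, 0],
    [1, 0, 0.001, 0, 0, 0, 0],
    [1, 0, 0.001, 0, 0, 0, 0],
  ],
)

```text
t: 6.63
tool_pos: [632.1, 134.1, 43.7]
tcp_rot: [[-0.108, 0.0, 0.994], [-0.994, -0.0, -0.108], [0.0, -1.0, 0.0]]
ft_force: [-4.3, -1.2, 5.8]
width: 0.65
```

>>> send_rows(
  targets=[
    [-0.63, 0, 0, 0, 0, 0, 0],
    [-0.63, 0, 0, 0, 0, 0, 0],
    [-0.63, 0, 0, 0, 0, 0, 0],
    [-0.63, 0, 0, 0, 0, 0, 0],
    [-0.63, 0, -0.015, 0, 0, 0, 0],
    [-0.63, 0, -0.04, 0, 0, 0, 0],
    [-0.63, 0, -0.065, 0, 0, 0, 0],
    [-0.63, 0, -0.085, 0, 0, 0, 0],
    [-0.63, 0, -0.09, 0, 0, 0, 0],
    [-0.63, 0, -0.09, 0, 0, 0, 0],
  ],
)

```text
t: 7.47
tool_pos: [633.6, 134.2, 135.0]
tcp_rot: [[-0.108, 0.004, 0.994], [-0.994, 0.001, -0.108], [-0.001, -1.0, 0.004]]
ft_force: [0.4, -0.3, 0.1]
width: 0.815
```

```bash
sed -i 's/KO=np.array(\[628.3,91.2\])/KO=np.array([627.3,91.3])/' h.py; python3 - <<'E'
from plant import arm, optics
from h import *
import pickle
o=arm.get_obs(); print(o["t"],o["tool_pos"],o["width"],o["ft_force"],k_of(o["tool_pos"]))
c=optics.capture("wrist");pickle.dump(c,open("wrist5.pkl","wb"));cv2.imwrite("pics/wrist5.png",cv2.convertScaleAbs(c["pixels"][:,:,::-1],alpha=1.3))
hsv=cv2.cvtColor(c["pixels"],cv2.COLOR_RGB2HSV)
X=cloud(c); m=(((hsv[...,0]<8)|(hsv[...,0]>172))&(hsv[...,1]>150)&(hsv[...,2]>50))
P=X[m]; P=P[(P[:,2]>70)&(P[:,2]<110)]; print(len(P),np.percentile(P,[1,99],axis=0).round(1).tolist(), k_of(np.percentile(P,[1,99],axis=0).mean(0)))
for q in (K(-112,0,133),K(-112,0,38)): print(rel(o["tool_pos"],o["tcp_rot"],q,Rz(83.9)))
E
```

```text
7.4667 [633.63198331 134.24968103 135.02006015] 0.8152947984590073 [ 0.38148598 -0.33281392  0.07382719] [-43.4   1.7 135. ]
3525 [[606.2, 109.4, 85.4], [656.9, 161.1, 92.4]] [-44.1  -0.4  88.9]
[-0.0686  0.0021 -0.0019 -0.0043 -1.5729  0.0026]
[-0.0685  0.0971 -0.0023 -0.0043 -1.5729  0.0026]
```

View pics/wrist5.png

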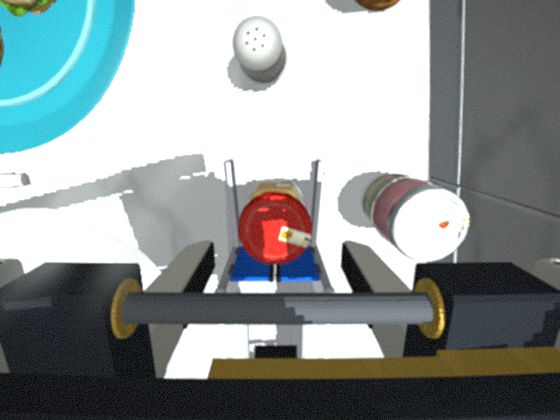

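>>> send_rows(
  squeeze=20,
  targets=[
    [1, -0.069, 0, -0.002, -0.004, -1.573, 0.0026],
    [1, -0.069, 0, -0.002, -0.004, -1.573, 0.0026],
    [1, -0.069, 0, -0.002, -0.004, -1.573, 0.0026],
    [1, -0.069, 0, -0.002, -0.004, -1.573, 0.0026],
    [1, -0.069, 0, -0.002, -0.004, -1.573, 0.0026],
    [1, -0.069, 0, -0.002, -0.004, -1.573, 0.0026],
    [1, -0.069, 0, -0.002, -0.004, -1.573, 0.0026],
    [1, -0.069, 0, -0.002, -0.004, -1.573, 0.0026],
    [1, -0.069, 0, -0.002, -0.004, -1.573, 0.0026],
    [1, -0.069, 0, -0.002, -0.004, -1.573, 0.0026],
    [1, -0.069, 0, -0.002, -0.004, -1.573, 0.0026],
    [1, -0.069, 0, -0.002, -0.004, -1.573, 0.0026],
    [1, -0.069, 0, -0.002, -0.004, -1.573, 0.0026],
    [1, -0.069, 0, -0.002, -0.004, -1.573, 0.0026],
    [1, -0.069, 0, -0.002, -0.004, -1.573, 0.0026],
    [1, -0.069, 0, -0.002, -0.004, -1.573, 0.0026],
  ],
)

```text
t: 8.85
tool_pos: [636.7, 202.7, 131.1]
tcp_rot: [[0.994, -0.006, 0.109], [-0.109, -0.001, 0.994], [-0.006, -1.0, -0.002]]
ft_force: [0.5, -0.4, -0.1]
width: 0.001
```

```bash
python3 - <<'E'
from plant import arm, optics
from h import *
import pickle
o=arm.get_obs(); print(o["t"],o["tool_pos"],o["qpos"],o["width"],o["ft_force"],k_of(o["tool_pos"]),o["tcp_rot"].round(3).tolist())
for n in("wrist","side","top"):
    c=optics.capture(n);pickle.dump(c,open(n+"6.pkl","wb"));cv2.imwrite(f"pics/{n}6.png",cv2.convertScaleAbs(c["pixels"][:,:,::-1],alpha=1.3))
for q in (K(-112,0,36),K(43,0,36)): print(rel(o["tool_pos"],o["tcp_rot"],q,Rz(83.9)))
E
```

```text
8.85 [636.7401014  202.70224357 131.13366624] [ 1.32452487e+01  2.11903810e+01  7.84773492e+01  3.38907386e-02
  8.06918830e+01 -7.05083851e+01] 0.0012778877633681178 [ 0.46961608 -0.35412808 -0.12334469] [-111.8   -2.5  131.1] [[0.994, -0.006, 0.109], [-0.109, -0.001, 0.994], [-0.006, -1.0, -0.002]]
[ 0.003   0.0951  0.0004  0.0015 -0.0027 -0.0061]
[ 0.0034  0.0954 -0.1546  0.0015 -0.0027 -0.0061]
```

View pics/wrist6.png

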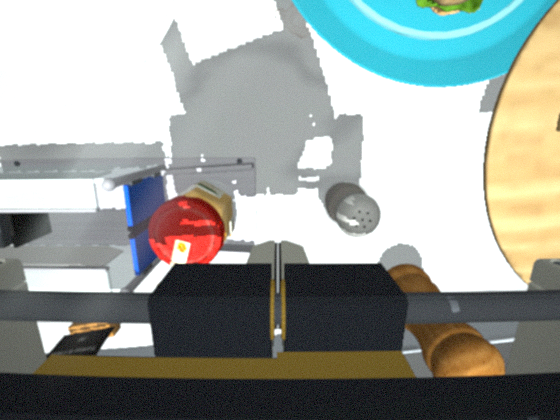

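View pics/side6.png

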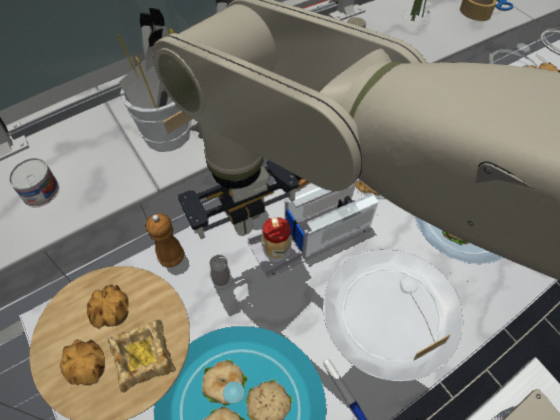

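View pics/top6.png

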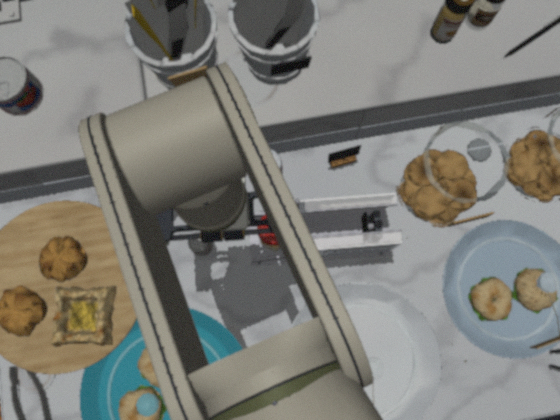

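```bash
python3 - <<'E'
from h import *
import pickle
for n in("top0","side0"):
    c=pickle.load(open(n+".pkl","rb"));X=cloud(c).reshape(-1,3)
    q=(X[:,0]>600)&(X[:,0]<760)&(X[:,1]>285)&(X[:,1]<400)&(X[:,2]>60)&(X[:,2]<300); print(n,q.sum(),np.percentile(X[q],[1,99],axis=0).round(1).tolist())
E
```

```text
top0 1843 [[601.2, 308.9, 62.8], [758.1, 399.6, 149.0]]
side0 1559 [[601.3, 309.9, 61.8], [756.6, 399.4, 150.0]]
```

```bash
python3 - <<'E'
from h import *
import pickle
c=pickle.load(open("side0.pkl","rb"));X=cloud(c).reshape(-1,3)
for a in range(590,770,20):
    r=[]
    for b in range(280,400,20):
        q=(X[:,0]>=a)&(X[:,0]<a+20)&(X[:,1]>=b)&(X[:,1]<b+20)&(X[:,2]<300); r.append(round(float(X[q,2].max())) if q.any() else -1)
    print(a,r)
E
```

```text
590 [5, 4, 4, 86, 87, 88]
610 [79, 3, 5, 83, 89, 88]
630 [83, 3, 4, 5, 88, 89]
650 [4, 4, 4, 4, 88, 88]
670 [5, 4, 4, 4, 83, 88]
690 [5, 4, 3, 4, 3, 86]
710 [4, 133, 138, 135, 3, 0]
730 [5, 141, 154, 141, 5, 4]
750 [5, 139, 143, 139, 4, 3]
```

>>> send_rows(
  targets=[
    [1, 0.0025, 0.02, 0, 0.0015, -0.003, -0.006],
    [1, 0.0025, 0.045, 0, 0.0015, -0.003, -0.006],
    [1, 0.0025, 0.07, 0, 0.0015, -0.003, -0.006],
    [1, 0.0025, 0.085, 0, 0.0015, -0.003, -0.006],
    [1, 0.0025, 0.093, 0, 0.0015, -0.003, -0.006],
    [1, 0.0025, 0.095, 0, 0.0015, -0.003, -0.006],
    [1, 0.0025, 0.095, 0, 0.0015, -0.003, -0.006],
    [1, 0.0025, 0.095, 0, 0.0015, -0.003, -0.006],
  ],
)

```text
t: 9.67
tool_pos: [640.6, 202.8, 39.3]
tcp_rot: [[0.995, 0.004, 0.103], [-0.103, 0.001, 0.995], [0.004, -1.0, 0.001]]
ft_force: [0.2, 0.4, -0.3]
width: 0.006
```

>>> send_rows(
  targets=[
    [1, -0.001, 0.001, -0.004, 0, 0, 0],
    [1, -0.001, 0.001, -0.008, 0, 0, 0],
    [1, -0.001, 0.001, -0.012, 0, 0, 0],
    [1, -0.001, 0.001, -0.014, 0, 0, 0],
    [1, -0.001, 0.001, -0.016, 0, 0, 0],
    [1, -0.001, 0.001, -0.018, 0, 0, 0],
    [1, -0.001, 0.001, -0.02, 0, 0, 0],
    [1, -0.001, 0.001, -0.022, 0, 0, 0],
    [1, -0.001, 0.001, -0.024, 0, 0, 0],
    [1, -0.001, 0.001, -0.026, 0, 0, 0],
    [1, -0.001, 0.001, -0.028, 0, 0, 0],
    [1, -0.001, 0.001, -0.03, 0, 0, 0],
    [1, -0.001, 0.001, -0.03, 0, 0, 0],
  ],
)

```text
t: 10.75
tool_pos: [635.7, 172.6, 36.9]
tcp_rot: [[0.995, 0.002, 0.103], [-0.103, 0.001, 0.995], [0.002, -1.0, 0.001]]
ft_force: [0.5, 1.9, 2.2]
width: 0.005
```

```bash
cat > look.py <<'E'
import sys
from plant import arm, optics
from h import *
import pickle
o=arm.get_obs(); print(o["t"],o["tool_pos"].round(1),o["width"],"F",o["ft_force"].round(2),"Fk",(o["ft_force"][:2]@KD).round(2),k_of(o["tool_pos"]))
for n in sys.argv[2:]:
    c=optics.capture(n);cv2.imwrite(f"pics/{n}{sys.argv[1]}.png",cv2.convertScaleAbs(c["pixels"][:,:,::-1],alpha=1.3)); pickle.dump(c,open(f"{n}{sys.argv[1]}.pkl","wb"))
E
python3 look.py 7 wrist
```

```text
10.75 [635.7 172.6  36.9] 0.005426859418624443 F [0.46 1.88 2.16] Fk -1.92 [-81.8  -0.3  36.9]
```

View pics/wrist7.png

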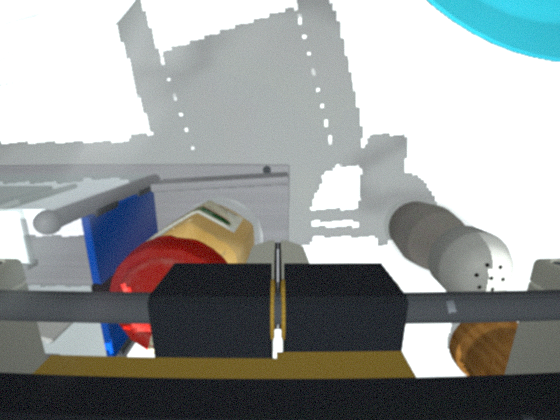

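>>> send_rows(
  targets=[
    [1, 0, 0, -0.002, 0, 0, 0],
    [1, 0, 0, -0.004, 0, 0, 0],
    [1, 0, 0, -0.006, 0, 0, 0],
    [1, 0, 0, -0.008, 0, 0, 0],
    [1, 0, 0, -0.01, 0, 0, 0],
    [1, 0, 0, -0.012, 0, 0, 0],
    [1, 0, 0, -0.014, 0, 0, 0],
    [1, 0, 0, -0.016, 0, 0, 0],
    [1, 0, 0, -0.018, 0, 0, 0],
    [1, 0, 0, -0.02, 0, 0, 0],
  ],
)

```text
t: 11.63
tool_pos: [633.6, 153.9, 37.0]
tcp_rot: [[0.995, 0.003, 0.103], [-0.103, 0.002, 0.995], [0.002, -1.0, 0.002]]
ft_force: [0.9, 8.8, 3.2]
width: 0.005
```

```bash
python3 look.py 8 wrist side top
```

```text
11.6333 [633.6 153.9  37. ] 0.004913410539760664 F [0.94 8.82 3.17] Fk -8.87 [-62.9  -0.4  37. ]
```

View pics/wrist8.png

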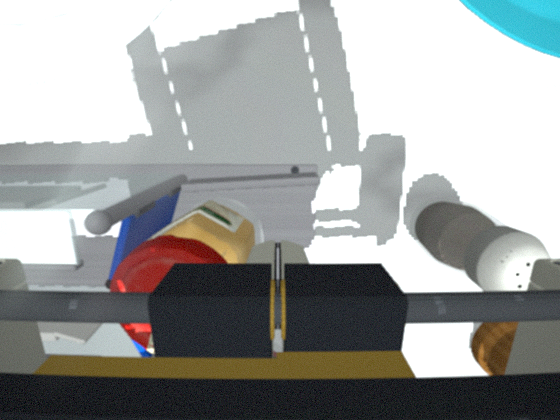

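View pics/side8.png

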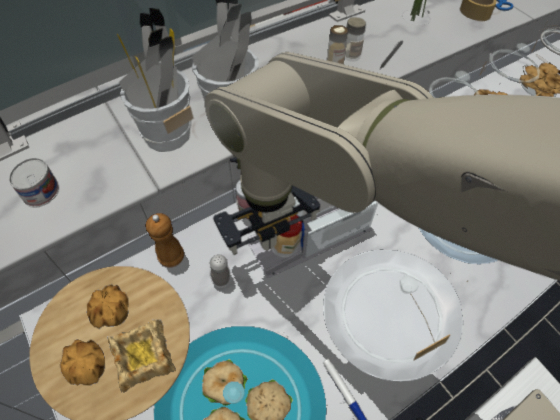

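>>> send_rows(
  targets=[
    [1, 0, 0, -0.002, 0, 0, 0],
    [1, 0, 0, -0.004, 0, 0, 0],
    [1, 0, 0, -0.006, 0, 0, 0],
    [1, 0, 0, -0.008, 0, 0, 0],
    [1, 0, 0, -0.01, 0, 0, 0],
    [1, 0, 0, -0.012, 0, 0, 0],
    [1, 0, 0, -0.014, 0, 0, 0],
    [1, 0, 0, -0.016, 0, 0, 0],
    [1, 0, 0, -0.018, 0, 0, 0],
    [1, 0, 0, -0.02, 0, 0, 0],
  ],
)

```text
t: 12.62
tool_pos: [631.5, 134.5, 36.9]
tcp_rot: [[0.995, 0.003, 0.103], [-0.103, 0.003, 0.995], [0.002, -1.0, 0.003]]
ft_force: [1.9, 10.5, 2.7]
width: 0.005
```

>>> send_rows(
  targets=[
    [1, 0, 0, -0.002, 0, 0, 0],
    [1, 0, 0, -0.004, 0, 0, 0],
    [1, 0, 0, -0.006, 0, 0, 0],
    [1, 0, 0, -0.008, 0, 0, 0],
    [1, 0, 0, -0.01, 0, 0, 0],
    [1, 0, 0, -0.012, 0, 0, 0],
    [1, 0, 0, -0.014, 0, 0, 0],
    [1, 0, 0, -0.016, 0, 0, 0],
    [1, 0, 0, -0.018, 0, 0, 0],
    [1, 0, 0, -0.02, 0, 0, 0],
  ],
)

```text
t: 13.45
tool_pos: [629.5, 114.9, 37.0]
tcp_rot: [[0.995, 0.003, 0.103], [-0.103, 0.003, 0.995], [0.002, -1.0, 0.003]]
ft_force: [1.4, 9.7, 3.6]
width: 0.008
```

```bash
python3 look.py 9 wrist top
```

```text
13.45 [629.5 114.9  37. ] 0.007791869641836147 F [1.43 9.75 3.63] Fk -9.84 [-23.7  -0.3  37. ]
```

View pics/wrist9.png

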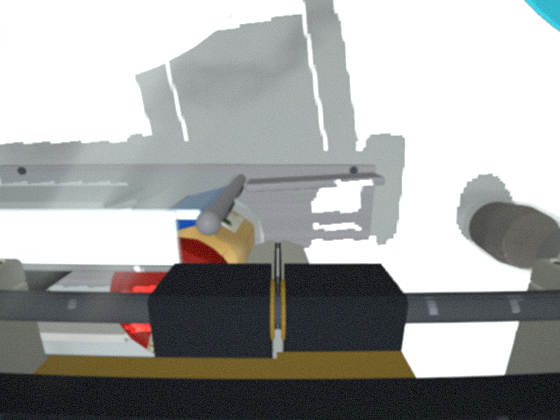

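View pics/top9.png

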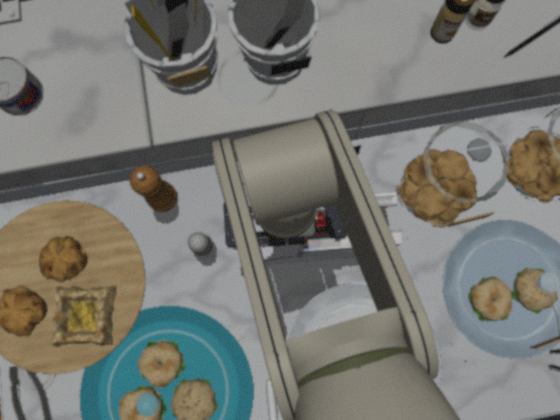

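>>> send_rows(
  targets=[
    [1, 0, 0, -0.002, 0, 0, 0],
    [1, 0, 0, -0.004, 0, 0, 0],
    [1, 0, 0, -0.006, 0, 0, 0],
    [1, 0, 0, -0.008, 0, 0, 0],
    [1, 0, 0, -0.01, 0, 0, 0],
    [1, 0, 0, -0.012, 0, 0, 0],
  ],
)

```text
t: 14.05
tool_pos: [628.2, 102.3, 37.0]
tcp_rot: [[0.995, 0.003, 0.103], [-0.103, 0.002, 0.995], [0.002, -1.0, 0.002]]
ft_force: [1.9, 8.6, 3.7]
width: 0.005
```

>>> send_rows(
  targets=[
    [1, 0, 0, -0.002, 0, 0, 0],
    [1, 0, 0, -0.004, 0, 0, 0],
    [1, 0, 0, -0.006, 0, 0, 0],
    [1, 0, 0, -0.008, 0, 0, 0],
    [1, 0, 0, -0.01, 0, 0, 0],
    [1, 0, 0, -0.012, 0, 0, 0],
  ],
)

```text
t: 14.55
tool_pos: [627.0, 89.6, 36.9]
tcp_rot: [[0.995, 0.002, 0.103], [-0.103, 0.001, 0.995], [0.002, -1.0, 0.001]]
ft_force: [0.2, 4.9, 4.5]
width: 0.005
```

>>> send_rows(
  targets=[
    [1, 0, 0, -0.002, 0, 0, 0],
    [1, 0, 0, -0.004, 0, 0, 0],
    [1, 0, 0, -0.006, 0, 0, 0],
    [1, 0, 0, -0.008, 0, 0, 0],
    [1, 0, 0, -0.01, 0, 0, 0],
    [1, 0, 0, -0.012, 0, 0, 0],
  ],
)

```text
t: 15.05
tool_pos: [625.3, 76.7, 36.4]
tcp_rot: [[0.995, 0.001, 0.103], [-0.103, -0.0, 0.995], [0.002, -1.0, -0.0]]
ft_force: [-8.8, -1.1, 4.6]
width: 0.006
```

```bash
python3 look.py 10 wrist
```

```text
15.05 [625.3  76.7  36.4] 0.0056299930084778935 F [-8.79 -1.14  4.58] Fk 2.07 [14.7 -0.4 36.4]
```

View pics/wrist10.png

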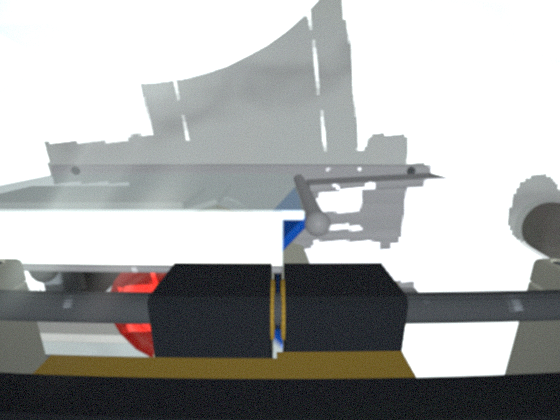

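```bash
python3 - <<'E'
from plant import arm
from h import *
import pickle
o=arm.get_obs(); print(o["ft_force"],o["moment"],o["tool_pos"],o["qpos"],o["effort"])
for n in("top0","side0","wrist10"):
    X=cloud(pickle.load(open(n+".pkl","rb"))).reshape(-1,3); d=X[:,:2]-KO;s=d@KD;t=d@KL;z=X[:,2]
    for sg in(1,-1):
        q=(abs(s)<12)&(abs(t*sg-40)<12)&(z>85)&(z<160); print(n,sg,q.sum(),np.percentile(z[q],[50,95,100]) if q.any() else 0)
c=pickle.load(open("wrist10.pkl","rb"));cv2.imwrite("pics/w10z.png",cv2.resize(c["pixels"][150:360,100:420,::-1],None,fx=2.5,fy=2.5,interpolation=2))
E
```

```text
[0.67314674 0.78136492 3.45896686] [ 0.12636195 -0.0715054  -0.00575312] [625.05341672  76.32467245  36.24924882] [ 2.31267870e+00  2.05787388e+01  8.97412396e+01 -2.59411918e-02
  6.96317057e+01 -8.17450248e+01] [  0.2030334  -61.75542355 -43.22807193  -0.19438818   0.24844981
   0.09223728]
top0 1 53 [100.36709125 106.76807453 107.79912377]
top0 -1 51 [101.27683201 106.65263683 107.8443798 ]
side0 1 52 [ 97.17943029 109.34549909 110.95357668]
side0 -1 59 [ 98.82784669 107.95614319 110.22957212]
wrist10 1 0 0
wrist10 -1 8155 [142.91154842 145.45421953 146.71900864]
```

View pics/w10z.png

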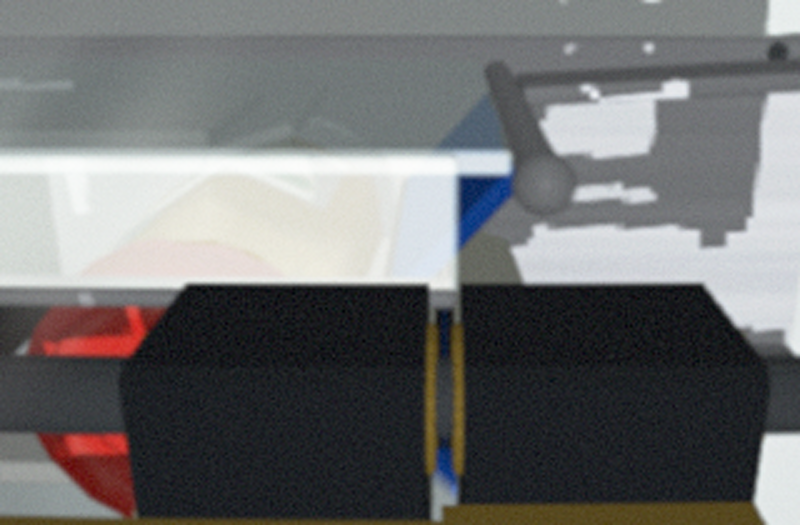

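>>> send_rows(
  targets=[
    [1, 0, 0, -0.002, 0, 0, 0],
    [1, 0, 0, -0.004, 0, 0, 0],
    [1, 0, 0, -0.006, 0, 0, 0],
  ],
)

```text
t: 15.35
tool_pos: [625.0, 71.8, 36.6]
tcp_rot: [[0.995, 0.002, 0.103], [-0.103, 0.001, 0.995], [0.002, -1.0, 0.002]]
ft_force: [1.1, 5.9, 2.0]
width: 0.006
```

>>> send_rows(
  targets=[
    [1, 0, 0, -0.002, 0, 0, 0],
    [1, 0, 0, -0.004, 0, 0, 0],
    [1, 0, 0, -0.006, 0, 0, 0],
  ],
)

```text
t: 15.6
tool_pos: [624.4, 66.1, 36.6]
tcp_rot: [[0.995, 0.002, 0.103], [-0.103, 0.002, 0.995], [0.002, -1.0, 0.002]]
ft_force: [1.1, 5.9, 3.1]
width: 0.003
```

>>> send_rows(
  targets=[
    [1, 0, 0, -0.001, 0, 0, 0],
    [1, 0, 0, -0.002, 0, 0, 0],
    [1, 0, 0, -0.003, 0, 0, 0],
    [1, 0, 0, -0.004, 0, 0, 0],
  ],
)

```text
t: 15.93
tool_pos: [623.9, 62.0, 36.6]
tcp_rot: [[0.995, 0.002, 0.103], [-0.103, 0.001, 0.995], [0.002, -1.0, 0.002]]
ft_force: [-0.1, 5.9, 2.7]
width: 0.003
```

```bash
python3 look.py 11 wrist
```

```text
15.9333 [623.9  62.   36.6] 0.0032591739316212127 F [-0.14  5.92  2.73] Fk -5.87 [29.5 -0.2 36.6]
```

View pics/wrist11.png

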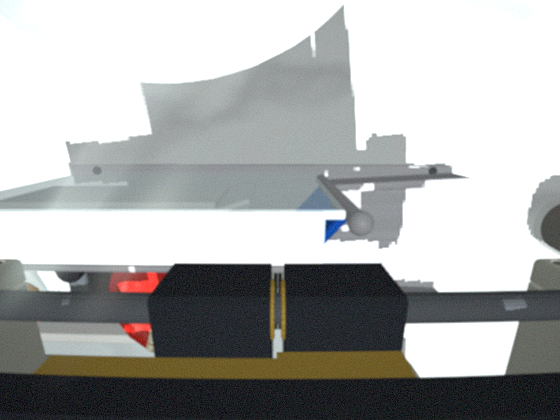

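>>> send_rows(
  targets=[
    [1, 0, 0, -0.001, 0, 0, 0],
    [1, 0, 0, -0.002, 0, 0, 0],
    [1, 0, 0, -0.003, 0, 0, 0],
  ],
)

```text
t: 16.23
tool_pos: [623.6, 59.1, 36.6]
tcp_rot: [[0.995, 0.002, 0.103], [-0.103, 0.001, 0.995], [0.002, -1.0, 0.002]]
ft_force: [1.1, 6.6, 2.9]
width: 0.006
```

>>> send_rows(
  targets=[
    [1, 0, 0, -0.001, 0, 0, 0],
    [1, 0, 0, -0.002, 0, 0, 0],
  ],
)

```text
t: 16.4
tool_pos: [623.4, 57.1, 36.6]
tcp_rot: [[0.995, 0.002, 0.103], [-0.103, 0.002, 0.995], [0.002, -1.0, 0.002]]
ft_force: [0.3, 6.2, 1.7]
width: 0.008
```

>>> send_rows(
  targets=[
    [1, 0, 0, -0.001, 0, 0, 0],
    [1, 0, 0, -0.002, 0, 0, 0],
  ],
)

```text
t: 16.57
tool_pos: [623.2, 55.1, 36.6]
tcp_rot: [[0.995, 0.002, 0.103], [-0.103, 0.001, 0.995], [0.002, -1.0, 0.002]]
ft_force: [0.2, 6.7, 2.9]
width: 0.007
```

>>> send_rows(
  targets=[
    [1, 0, 0, -0.0005, 0, 0, 0],
    [1, 0, 0, -0.001, 0, 0, 0],
  ],
)

```text
t: 16.73
tool_pos: [623.1, 54.1, 36.6]
tcp_rot: [[0.995, 0.002, 0.103], [-0.103, 0.002, 0.995], [0.002, -1.0, 0.002]]
ft_force: [0.4, 6.5, 3.0]
width: 0.006
```

>>> send_rows(
  targets=[
    [1, 0, 0, -0.0005, 0, 0, 0],
    [1, 0, 0, -0.001, 0, 0, 0],
  ],
)

```text
t: 16.9
tool_pos: [623.0, 53.1, 36.6]
tcp_rot: [[0.995, 0.002, 0.103], [-0.103, 0.002, 0.995], [0.002, -1.0, 0.002]]
ft_force: [0.7, 6.8, 2.3]
width: 0.003
```

>>> send_rows(
  targets=[
    [1, 0, 0, -0.0005, 0, 0, 0],
    [1, 0, 0, -0.001, 0, 0, 0],
  ],
)

```text
t: 17.07
tool_pos: [622.9, 52.2, 36.6]
tcp_rot: [[0.995, 0.002, 0.103], [-0.103, 0.001, 0.995], [0.002, -1.0, 0.002]]
ft_force: [0.8, 5.7, 2.8]
width: -0.001
```

>>> send_rows(
  targets=[
    [1, 0, 0, -0.0005, 0, 0, 0],
    [1, 0, 0, -0.001, 0, 0, 0],
  ],
)

```text
t: 17.23
tool_pos: [622.8, 51.1, 36.6]
tcp_rot: [[0.995, 0.002, 0.103], [-0.103, 0.001, 0.995], [0.002, -1.0, 0.002]]
ft_force: [2.2, 4.1, 2.2]
width: 0.005
```

>>> send_rows(
  targets=[
    [1, 0, 0, -0.0005, 0, 0, 0],
    [1, 0, 0, -0.001, 0, 0, 0],
  ],
)

```text
t: 17.4
tool_pos: [622.6, 49.6, 36.5]
tcp_rot: [[0.995, 0.002, 0.103], [-0.103, 0.001, 0.995], [0.002, -1.0, 0.001]]
ft_force: [0.7, 4.4, 2.9]
width: -0.0
```

>>> send_rows(
  targets=[
    [1, 0, 0, -0.0005, 0, 0, 0],
    [1, 0, 0, -0.001, 0, 0, 0],
  ],
)

```text
t: 17.57
tool_pos: [622.5, 48.5, 36.5]
tcp_rot: [[0.995, 0.002, 0.103], [-0.103, 0.001, 0.995], [0.002, -1.0, 0.001]]
ft_force: [0.5, 3.9, 2.8]
width: 0.008
```

>>> send_rows(
  targets=[
    [1, 0, 0, -0.0005, 0, 0, 0],
    [1, 0, 0, -0.001, 0, 0, 0],
  ],
)

```text
t: 17.73
tool_pos: [622.4, 47.4, 36.5]
tcp_rot: [[0.995, 0.002, 0.103], [-0.103, 0.0, 0.995], [0.002, -1.0, 0.001]]
ft_force: [0.5, 4.5, 2.5]
width: 0.006
```

>>> send_rows(
  targets=[
    [1, 0, 0, -0.0005, 0, 0, 0],
    [1, 0, 0, -0.001, 0, 0, 0],
  ],
)

```text
t: 17.9
tool_pos: [622.3, 46.4, 36.6]
tcp_rot: [[0.995, 0.002, 0.103], [-0.103, 0.0, 0.995], [0.002, -1.0, 0.001]]
ft_force: [0.3, 3.4, 2.8]
width: 0.001
```

>>> send_rows(
  targets=[
    [1, 0, 0, -0.0005, 0, 0, 0],
    [1, 0, 0, -0.001, 0, 0, 0],
  ],
)

```text
t: 18.07
tool_pos: [622.2, 45.5, 36.5]
tcp_rot: [[0.995, 0.002, 0.103], [-0.103, 0.0, 0.995], [0.002, -1.0, 0.001]]
ft_force: [0.1, 5.2, 2.7]
width: 0.004
```

```bash
python3 look.py 12 wrist top side
```

```text
18.0667 [622.2  45.5  36.5] 0.0036145790533857894 F [0.06 5.22 2.66] Fk -5.19 [46.1 -0.2 36.5]
```

View pics/wrist12.png

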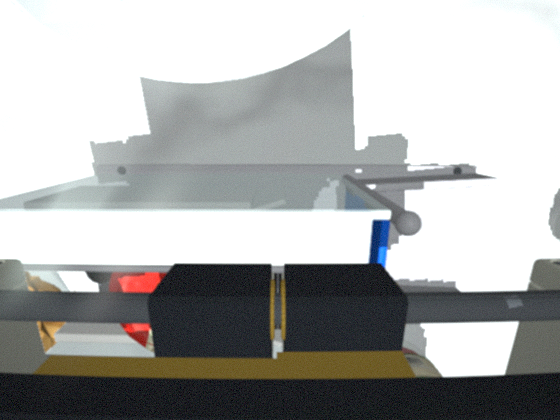

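View pics/side12.png

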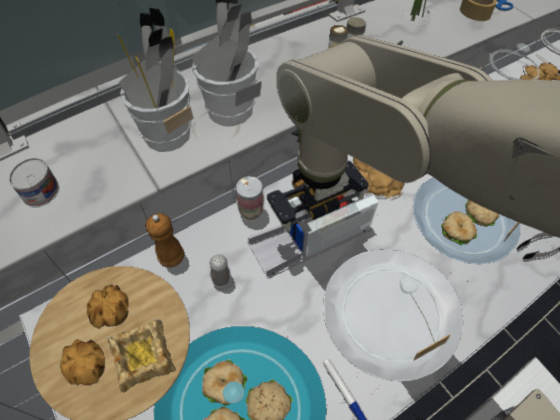

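>>> send_rows(
  targets=[
    [1, 0, 0, -0.0005, 0, 0, 0],
    [1, 0, 0, -0.001, 0, 0, 0],
  ],
)

```text
t: 18.38
tool_pos: [622.1, 44.5, 36.5]
tcp_rot: [[0.995, 0.002, 0.103], [-0.103, 0.0, 0.995], [0.002, -1.0, 0.001]]
ft_force: [-0.0, 4.0, 3.2]
width: 0.007
```

>>> send_rows(
  targets=[
    [1, 0, 0, -0.0005, 0, 0, 0],
    [1, 0, 0, -0.001, 0, 0, 0],
  ],
)

```text
t: 18.55
tool_pos: [622.0, 43.5, 36.5]
tcp_rot: [[0.995, 0.002, 0.103], [-0.103, 0.0, 0.995], [0.002, -1.0, 0.001]]
ft_force: [0.3, 4.5, 2.8]
width: 0.006
```

>>> send_rows(
  targets=[
    [1, 0, 0, -0.0005, 0, 0, 0],
    [1, 0, 0, -0.001, 0, 0, 0],
  ],
)

```text
t: 18.72
tool_pos: [621.9, 42.5, 36.5]
tcp_rot: [[0.995, 0.002, 0.103], [-0.103, 0.0, 0.995], [0.002, -1.0, 0.001]]
ft_force: [0.6, 4.8, 2.0]
width: 0.006
```

>>> send_rows(
  targets=[
    [1, 0, 0, -0.0005, 0, 0, 0],
    [1, 0, 0, -0.001, 0, 0, 0],
  ],
)

```text
t: 18.88
tool_pos: [621.8, 41.9, 36.6]
tcp_rot: [[0.995, 0.002, 0.103], [-0.103, 0.001, 0.995], [0.002, -1.0, 0.001]]
ft_force: [-0.2, 6.2, 2.3]
width: 0.009
```

>>> send_rows(
  targets=[
    [1, 0, 0, -0.0005, 0, 0, 0],
    [1, 0, 0, -0.001, 0, 0, 0],
  ],
)

```text
t: 19.05
tool_pos: [621.7, 41.3, 36.6]
tcp_rot: [[0.995, 0.002, 0.103], [-0.103, 0.002, 0.995], [0.002, -1.0, 0.002]]
ft_force: [0.4, 6.9, 3.4]
width: 0.006
```

>>> send_rows(
  targets=[
    [1, 0, 0, -0.0005, 0, 0, 0],
    [1, 0, 0, -0.001, 0, 0, 0],
  ],
)

```text
t: 19.22
tool_pos: [621.7, 40.6, 36.6]
tcp_rot: [[0.995, 0.002, 0.103], [-0.103, 0.002, 0.995], [0.002, -1.0, 0.002]]
ft_force: [0.9, 9.2, 3.7]
width: 0.003
```

>>> send_rows(
  targets=[
    [1, 0, 0, -0.0005, 0, 0, 0],
    [1, 0, 0, -0.001, 0, 0, 0],
  ],
)

```text
t: 19.38
tool_pos: [621.6, 39.9, 36.6]
tcp_rot: [[0.995, 0.002, 0.103], [-0.103, 0.002, 0.995], [0.002, -1.0, 0.003]]
ft_force: [1.5, 10.5, 3.6]
width: 0.006
```

>>> send_rows(
  targets=[
    [1, 0, 0, -0.0005, 0, 0, 0],
    [1, 0, 0, -0.001, 0, 0, 0],
  ],
)

```text
t: 19.55
tool_pos: [621.5, 39.2, 36.7]
tcp_rot: [[0.995, 0.002, 0.103], [-0.103, 0.003, 0.995], [0.002, -1.0, 0.003]]
ft_force: [1.2, 11.7, 2.7]
width: 0.001
```

>>> send_rows(
  targets=[
    [1, 0, 0, -0.0005, 0, 0, 0],
    [1, 0, 0, -0.001, 0, 0, 0],
    [1, 0, 0, -0.0013, 0, 0, 0],
    [1, 0, 0, -0.0013, 0, 0, 0],
  ],
)

```text
t: 19.88
tool_pos: [621.4, 38.4, 36.7]
tcp_rot: [[0.995, 0.002, 0.102], [-0.102, 0.003, 0.995], [0.002, -1.0, 0.004]]
ft_force: [1.7, 13.6, 3.6]
width: 0.003
```

>>> send_rows(
  targets=[
    [1, 0, 0, 0.001, 0, 0, 0],
    [1, 0, 0, 0.002, 0, 0, 0],
    [1, 0, 0, 0.003, 0, 0, 0],
    [1, 0, 0, 0.004, 0, 0, 0],
    [1, 0, 0, 0.005, 0, 0, 0],
    [1, 0, 0, 0.006, 0, 0, 0],
    [1, 0, 0, 0.007, 0, 0, 0],
    [1, 0, 0, 0.009, 0, 0, 0],
    [1, 0, 0, 0.011, 0, 0, 0],
    [1, 0, 0, 0.011, 0, 0, 0],
  ],
)

```text
t: 20.72
tool_pos: [622.6, 47.1, 36.8]
tcp_rot: [[0.995, 0.002, 0.103], [-0.103, -0.0, 0.995], [0.002, -1.0, 0.0]]
ft_force: [-0.7, 0.0, 0.5]
width: 0.008
```

```bash
python3 look.py 13
```

```text
20.7167 [622.6  47.1  36.8] 0.007544823261131986 F [-0.74  0.05  0.46] Fk 0.03 [44.4  0.1 36.8]
```

Free of contact; lift straight out through the slot.

>>> send_rows(
  targets=[
    [1, 0, -0.008, 0, 0, 0, 0],
    [1, 0, -0.02, 0, 0, 0, 0],
    [1, 0, -0.035, 0, 0, 0, 0],
    [1, 0, -0.05, 0, 0, 0, 0],
    [1, 0, -0.065, 0, 0, 0, 0],
    [1, 0, -0.08, 0, 0, 0, 0],
    [1, 0, -0.095, 0, 0, 0, 0],
    [1, 0, -0.115, 0, 0, 0, 0],
    [1, 0, -0.14, 0, 0, 0, 0],
    [1, 0, -0.17, 0, 0, 0, 0],
    [1, 0, -0.2, 0, 0, 0, 0],
    [1, 0, -0.2, 0, 0, 0, 0],
  ],
)

```text
t: 21.72
tool_pos: [625.4, 46.9, 246.5]
tcp_rot: [[0.995, 0.015, 0.103], [-0.103, 0.0, 0.995], [0.014, -1.0, 0.002]]
ft_force: [0.6, 0.4, 1.3]
width: 0.006
```

```bash
python3 look.py 14 wrist
```

```text
21.7167 [625.4  46.9 246.5] 0.006415545412106258 F [0.63 0.43 1.28] Fk -0.49 [ 44.4   2.8 246.5]
```

View pics/wrist14.png

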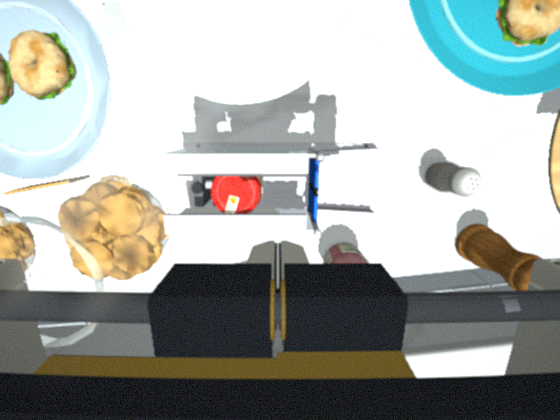

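>>> send_rows(
  targets=[
    [1, -0.03, 0, 0.03, 0, 0, 0],
    [1, -0.06, 0, 0.06, 0, 0, 0],
    [1, -0.09, 0, 0.09, 0, 0, 0],
    [1, -0.12, 0, 0.12, 0, 0, 0],
    [1, -0.14, 0, 0.15, 0, 0, 0],
    [1, -0.15, 0, 0.18, 0, 0, 0],
    [1, -0.15, 0, 0.21, 0, 0, 0],
    [1, -0.15, 0, 0.24, 0, 0, 0],
    [1, -0.15, 0, 0.27, 0, 0, 0],
    [1, -0.15, 0, 0.3, 0, 0, 0],
    [1, -0.15, 0, 0.33, 0, 0, 0],
    [1, -0.15, 0, 0.35, 0, 0, 0],
    [1, -0.15, 0, 0.35, 0, 0, 0],
  ],
)

```text
t: 22.85
tool_pos: [507.9, 413.9, 235.6]
tcp_rot: [[0.995, 0.001, 0.1], [-0.1, 0.001, 0.995], [0.001, -1.0, 0.001]]
ft_force: [0.3, 0.6, 0.0]
width: 0.008
```

```bash
python3 look.py 15 top side
python3 - <<'E'
from h import *
import pickle
for n in("top","side"):
    c=pickle.load(open(n+"15.pkl","rb"))
    uv=proj(c,K(30,0,50))[0].astype(int); x,y=uv
    cv2.imwrite(f"pics/{n}15z.png",cv2.resize(cv2.convertScaleAbs(c["pixels"][max(0,y-90):y+90,max(0,x-120):x+120,::-1],alpha=1.6),None,fx=3.2,fy=3.2,interpolation=2))
    X=cloud(c).reshape(-1,3);d=X[:,:2]-KO;s=d@KD;t=d@KL;z=X[:,2]
    q=(z>40)&(z<84)&(abs(t)<33)&(abs(s)<20); print(n,"flap s by t",[(b,np.median(s[q&(t>=b)&(t<b+11)]).round(1)) for b in(-33,-22,-11,0,11,22) if (q&(t>=b)&(t<b+11)).any()])
    hsv=cv2.cvtColor(c["pixels"],cv2.COLOR_RGB2HSV).reshape(-1,3); m=((hsv[:,0]<8)|(hsv[:,0]>172))&(hsv[:,1]>150)&(abs(t)<30)&(s>20)&(s<130)
    P=np.c_[s,t,z][m&(z>70)]; print("lid",len(P),np.percentile(P,[1,99],axis=0).round(1).tolist())
    for nm,p in(("salt",(631,264)),("jam",(742,128.3))):
        q=(np.hypot(X[:,0]-p[0],X[:,1]-p[1])<40)&(z>75)&(z<105); print(nm,np.percentile(X[q],[2,98],axis=0).mean(0).round(1) if q.any() else 0)
E
```

```text
22.85 [507.9 413.9 235.6] 0.00796534329618419 F [0.29 0.65 0.05] Fk -0.67 [-308.1 -153.   235.6]
top flap s by t [(-33, np.float64(-1.6)), (-22, np.float64(-2.3)), (-11, np.float64(-1.5)), (0, np.float64(-3.2)), (11, np.float64(-1.8)), (22, np.float64(-2.2))]
lid 512 [[61.9, -17.0, 85.2], [114.5, 18.6, 92.3]]
salt [633.1 266.7  83.8]
jam [742.4 130.3  88.6]
side flap s by t []Traceback (most recent call last):
  File "<stdin>", line 10, in <module>
    return _quantile_unchecked(
        a, q, axis, out, overwrite_input, method, keepdims, weights)
    return _ureduce(a,
                    func=_quantile_ureduce_func,
    ...<5 lines>...
                    overwrite_input=overwrite_input,
                    method=method)
    r = func(a, **kwargs)
    result = _quantile(arr,
                       quantiles=q,
    ...<2 lines>...
                       out=out,
                       weights=wgt)
    slices_having_nans = np.isnan(arr[-1, ...])
                                  ~~~^^^^^^^^^
IndexError: index -1 is out of bounds for axis 0 with size 0
```

View pics/top15z.png

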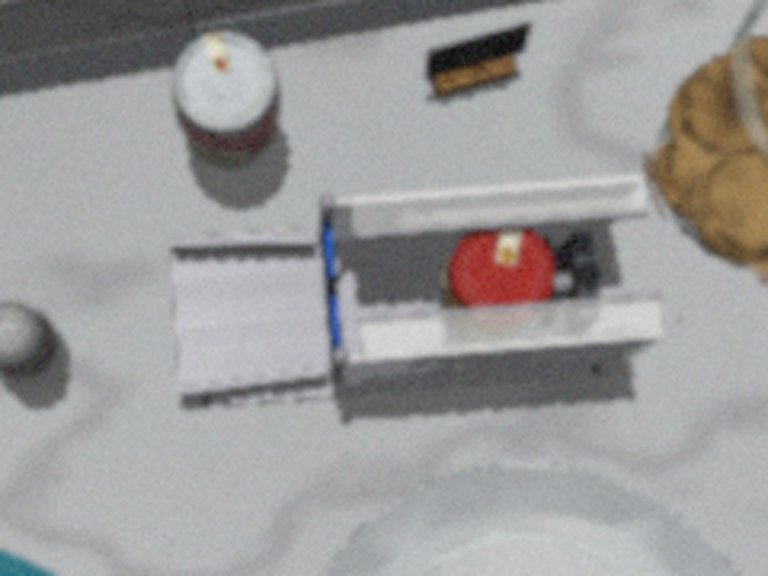

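View pics/side15z.png

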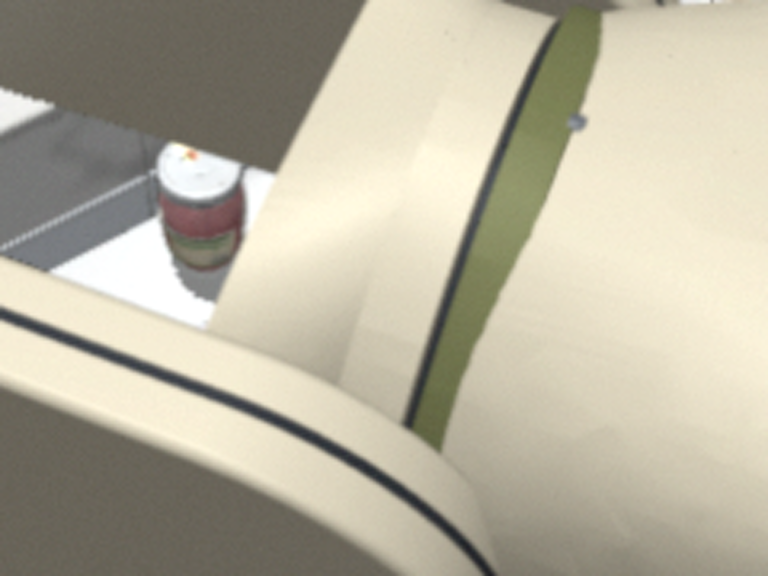

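```bash
python3 -c "
from plant import arm
print(arm.hand_in())"
```

```text
the job is handed in; nothing more can be done
None
```

I put the honey jar away in the keeper with both flaps shut behind it, and handed the job in at about 23 s of the 69 s allowed.

**What I did:** I gripped the jar and stood it in the entry, about 43 mm before the gate. Then I pushed it through the flaps with the closed fingers. Past the flaps the push took about 4 to 4.5 N. It began to rise at the pad and reached 13.6 N, which means the pad gave roughly 3.5 to 4 mm of its 10 mm. I backed off until the force was about zero and lifted the fingers straight out through the top slot.

**Last checks:**
- **Flaps:** the top camera shows both lying flush in the gate plane, to within about 1 mm.
- **Jar:** it is upright, with its lid about 89 mm above the table and its centre about 88 mm behind the gate, resting at the pad.
- **Salt shaker and jam jar:** the salt shaker is within about 3 mm and the jam jar within about 2 mm of where they started, within camera error.
- **Robot:** it is clear of everything, with near-zero force on the tool.

**What failed or disagreed:**
- **Camera calibration:** the cameras differed by 2 to 4 mm at the start, so I used a compromise backed by the wrist camera.
- **Side camera:** the arm blocked its last view, so the final check rests on the top and wrist views.
- **Sideways force:** there was one brief 9 N spike during the push, probably a flap snapping onto the fingers. It was gone at the next reading.
- **Flaps:** they shut behind the fingers before the jar reached the pad, so I took the fingers out upward through the slot.

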